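# Put a pile of hardware away, piece by piece

### The job

Clear the pile of hardware from the bench, working from the top down: set the steel hex nut in the small round dish, then the castor wheel in the square tray, then the round tin in the large round dish, and last the lidded box squarely in the long tray. Each piece must end standing flat and upright in the middle of its tray, set down rather than dropped. Leave the glass jar and the white bottle where they stand.

Things in the scene. Friction and masses are not known exactly. Their poses are not given: they have to be found in the camera images.
- hex_nut: Plain steel hexagon nut, top of the pile at the start, lying flat: 32 mm across flats, 37 mm across corners, 24 mm high, about 0.12 kg. Loose. Origin: centre of its underside; z (its axis) up. One pair of flats faces along its x axis, the others at 60 and 120 degrees from it.
- castor_wheel: Black rubber castor wheel with a grey hub, lying flat under the nut: 48 mm diameter, 24 mm thick, about 0.09 kg. Loose. Origin: centre of its underside; z (its axis) up.
- tin: Round closed metal tin under the wheel: 60 mm diameter, 28 mm high, about 0.16 kg. Loose. Origin: centre of its underside; z (its axis) up.
- parts_box: White plastic box with a fixed white lid and two black latch bands, at the bottom of the pile, on the bench: the lid (the top 8 mm) is 112 mm long (x) and 58 mm wide (y), the body below it 108 x 54 mm; 36 mm high, about 0.25 kg. Loose. Origin: centre of its underside; x along its length, z up. Each piece of the pile stands on the one below, centred to within about 12 mm along the box's length.
- small_dish: Small round dish, home of the nut: 65 mm outside, 59 mm inside diameter. Fixed to the bench, grey floor and white rim like all four trays. Floor 3 mm thick, rim 3 mm thick and 8 mm high above the bench (5 mm above its floor). Origin: centre of its underside, on the bench; z up.
- square_tray: Square tray, home of the wheel: 76 x 76 mm outside, 70 x 70 mm inside. Fixed to the bench, grey floor and white rim like all four trays. Floor 3 mm thick, rim 3 mm thick and 8 mm high above the bench (5 mm above its floor). Origin: centre of its underside, on the bench; z up. x and y square to its sides.
- large_dish: Large round dish, home of the tin: 88 mm outside, 82 mm inside diameter. Fixed to the bench, grey floor and white rim like all four trays. Floor 3 mm thick, rim 3 mm thick and 8 mm high above the bench (5 mm above its floor). Origin: centre of its underside, on the bench; z up.
- long_tray: Long rectangular tray, home of the box: 140 (x) x 86 (y) mm outside, 134 x 80 mm inside. Fixed to the bench, grey floor and white rim like all four trays. Floor 3 mm thick, rim 3 mm thick and 8 mm high above the bench (5 mm above its floor). Origin: centre of its underside, on the bench; z up. x along its length.
- glass_jar: Small glass jar with a steel lid, a bystander to leave alone: 46 mm diameter, 58 mm high. Loose. Origin: centre of its underside; z (its axis) up.
- oil_bottle: Small white bottle with a black cap, a bystander to leave alone: 38 mm diameter, 85 mm high. Loose. Origin: centre of its underside; z (its axis) up.

How it is judged:
On the way, in this order (a step that is already met when the one before it is completed fails the run):
1. the nut stands flat in the small dish, let go (horizontal distance between hex_nut and small_dish below 0.015 m and z of hex_nut in the frame of small_dish between 0.001 and 0.006 m and angle between hex_nut's own z axis and vertical below 0.06 rad and linear speed of hex_nut below 0.02 m/s and contact force between the fingers and hex_nut below 0.05 N), for 0.2 s.
2. then the wheel lies flat in the square tray, let go (horizontal distance between castor_wheel and square_tray below 0.015 m and z of castor_wheel in the frame of square_tray between 0.001 and 0.006 m and angle between castor_wheel's own z axis and vertical below 0.06 rad and linear speed of castor_wheel below 0.02 m/s and contact force between the fingers and castor_wheel below 0.05 N), for 0.2 s.
3. then the tin stands flat in the large dish, let go (horizontal distance between tin and large_dish below 0.015 m and z of tin in the frame of large_dish between 0.001 and 0.006 m and angle between tin's own z axis and vertical below 0.06 rad and linear speed of tin below 0.02 m/s and contact force between the fingers and tin below 0.05 N), for 0.2 s.
4. then the box stands squarely in the long tray, let go (horizontal distance between parts_box and long_tray below 0.015 m and z of parts_box in the frame of long_tray between 0.001 and 0.006 m and angle between parts_box's own z axis and vertical below 0.06 rad and linear speed of parts_box below 0.02 m/s and contact force between the fingers and parts_box below 0.05 N and angle between the x axis of parts_box and the x axis of long_tray, either way round below 0.2 rad), for 0.2 s.
At the end, for the whole second after the job is handed in: Nut in the small dish, wheel in the square tray, tin in the large dish, box in the long tray: each within 15 mm of the middle of its tray, its underside on the tray's floor (within 3 mm), upright within 0.06 rad, the box's length within 0.2 rad of the tray's; all released and at rest (all of step 1 and all of step 2 and all of step 3 and all of step 4); the robot touches nothing.
It fails at once if the glass jar is moved more than 20 mm or tipped over (distance of glass_jar from where it was at the start of the episode above 0.02 m or angle between glass_jar's own z axis and vertical above 0.4 rad).
It fails at once if the white bottle is moved more than 20 mm or tipped over (distance of oil_bottle from where it was at the start of the episode above 0.02 m or angle between oil_bottle's own z axis and vertical above 0.4 rad).
It fails at once if a piece of the pile is dropped (falls freely by more than about 30 mm) ((linear speed of hex_nut above 0.75 m/s and contact force between the fingers and hex_nut below 0.01 N) or (linear speed of castor_wheel above 0.75 m/s and contact force between the fingers and castor_wheel below 0.01 N) or (linear speed of tin above 0.75 m/s and contact force between the fingers and tin below 0.01 N) or (linear speed of parts_box above 0.75 m/s and contact force between the fingers and parts_box below 0.01 N)).
It also fails if it takes over 118 s, if anything falls off the work surface, if the arm or the gripper's body presses on something with over 40 N, if the wrist force passes 120 N, or if a joint passes its speed limit or range.

### The arm

A 6-joint arm with a two-finger parallel gripper is mounted at the origin on the work surface. World frame = base frame: x ahead of the robot, y to its left, z up, the work surface at z = 0. Lengths are in m, angles in rad, forces in N, time in s.
With the tool pointing down it reaches from about 0.225 to 0.875 m from the base axis. Payload 3.4 kg.
Tool frame: the origin (TCP) lies at the very end of the fingers, on their centre line; the grasp point (between the pads) lies 19 mm behind it; z points along the fingers, y is the direction in which the jaws open and shut (so a half turn about z gives the same grasp; the last joint's range is limited). The gripper opens to 85 mm and grips with 20 to 120 N. Pads are 22 mm wide; open, the fingers measure 114 mm over their backs; the gripper's body (76 mm by 85 mm) begins 54 mm behind the grasp point. The pads swing forward as they close: fully open they stand 13 mm farther back than shut.
Start: joints at [-1.374, 0.276, 1.505, -0, 1.361, -0.121], TCP at [0.18, -0.546, 0.231] pointing down, gripper open.
Joint ranges: [-2.89, 2.89], [-0.75, 2.08], [0.22, 2.7], [-1.18, 4.32], [0.11, 2.71], [-2.7, 2.7]. Speed limits (rad/s): [2.57, 2.57, 3.14, 3.14, 3.14, 3.14].

### API

Orientations are given as a unit quaternion [w, x, y, z].
In Python, from rig import telemetry, cams, sign_off, spotter gives the robot as it stands.
- The arm moves only by the tool servo_tool, never from a script. Its argument "steps" is a list of rows, each a list of 6 numbers: the shift along the tool's x, y, z in mm, then the turn, a rotation vector about the tool's x, y, z in degrees. In form: [[x, y, z, ax, ay, az], ...]. A call has 1 to 8 rows; each row is the pose to reach, as a shift and turn from the pose commanded when the call began, along the tool's axes at that moment; what a row does not reach only later rows make up. A row lasts 1/10 s, in which the tool goes at most 50 mm and 8.59 degrees, less where a joint would pass 70% of its speed; a pose out of reach is approached as far as the arm can. A call with a gripper value outside its range is refused whole. "hand" is the closure in counts, from 0 (fully open) to 255 (shut), set as the call begins (left out, the last holds). The fingers move at their own pace and stop on an object; "grip_force" is the grip in N (left out, the last holds). Time passes only in rows, so rows that repeat a pose let the fingers close. It gives the time, the measured TCP pose, the force and the opening at its end, in the units of the state.
- telemetry.get_state(): the state, without advancing time (a new reading comes with each control period).
- cams.get_image(name): name is "scene" or "side" or "wrist"; returns (picture, depth): 480x640x3 uint8, red, green, blue; 480x640 float32, m along the optical axis (not along the pixel's ray), 0 where there is no reading.
- cams.camera_model(name): a dict with "camera_matrix" (3x3 intrinsics, pixels), "origin" and "rotation" of the camera in the world; the wrist camera has in their place "tool_from_camera" (4x4, takes a point from camera to tool coordinates, whose origin is the TCP and whose axes are the flange's). Camera axes: x right, y up, looking along -z (the intrinsics and any distortion apply to the point x, -y, -z); pixel columns grow to the right and rows downward; lengths in m; the calibration is good to about 2 mm. A picture is of the moment at which its call begins: read the wrist's pose just before it. camera_model takes no time and is no camera call.
- sign_off(): hands the job in, once; it reports no verdict.
Trained networks look in the newest picture that a camera, given by its name, has taken for a name from the list of things; names that differ only in an ending like _2 or _b are one class to them, and where a whole thing is asked for, a point or a joint stands for the part that bears it (a point fixed in the world has none). Each returns a list of dicts, best first, with "conf" (0 to 1); they miss things now and then, are a little off and sometimes report something else, mostly with a low value. They report only what shows in the picture. A call takes as long as a camera call.
- spotter.outline_of(query, camera): "region" (480x640 bool, what is visible of it) and "rect" ([left, top, width, height] in pixels, round what is visible of it).
The state is a dict: "clock": time; "qpos": joint angles; "qd": joint speeds; "effort": joint torques, N m; "position": TCP position; "ee_rot": TCP orientation; "contact_force": force on the tool from outside, world axes, zero at the start; "moment": the same for the moment, N m; "width": finger opening in m.
Only numpy, scipy, OpenCV 4.12 (cv2) and the standard library are available. Lean on these libraries where they do the work, as an engineer would, in place of code of your own. Each camera call takes 0.05 s, during which the arm holds its last target.

## Working session

There is one attempt and no reset: what is moved stays moved. The work goes in short steps, Python scripts to look and compute and a tool call to move; the robot and the scene stay as the last step left them, time stands still between calls to the robot, and variables do not carry over. Pictures are saved under pics/ and viewed, and the job is handed in when it is done.

Besides the shell and the picture viewer there is one more tool, called after "Emit:" by a JSON object that holds its "name" and its "arguments". servo_tool: Moves the arm, as the interface text tells. Its arguments: {"type":"object","properties":{"steps":{"type":"array","items":{"type":"array","items":{"type":"number"}}},"hand":{"type":"number"},"grip_force":{"type":"number"}},"required":["steps"]}

```bash
ls; mkdir -p pics
python3 - <<'E'
from rig import telemetry, cams
import cv2
print(telemetry.get_state())
for n in ["scene","side","wrist"]:
    im,d=cams.get_image(n); cv2.imwrite(f"pics/{n}0.png",im[:,:,::-1]); print(n,cams.camera_model(n),(d==0).mean())
E
```

```text
pics
{'clock': 0.0, 'qpos': array([-1.37404525e+00,  2.76580528e-01,  1.50613451e+00,  3.09332919e-05,
        1.36069658e+00, -1.20980825e-01]), 'qd': array([-0.00127688,  0.00103092, -0.00047561, -0.00051888,  0.00136839,
        0.00044928]), 'effort': array([ 2.10095241e-03, -4.16772330e+01, -2.45806861e+01, -2.57083066e-04,
        1.09217656e-02,  1.87600796e-05]), 'position': array([ 0.17954925, -0.54569216,  0.23044741]), 'ee_rot': array([-9.09399452e-04,  9.87407427e-01,  1.58195277e-01, -1.93347498e-05]), 'contact_force': array([-0.38302102, -0.57392123,  0.72673281]), 'moment': array([-0.00014374, -0.06058129,  0.00942711]), 'width': 0.08539816486205414}
scene {'camera_matrix': array([[517.66504797,   0.        , 330.44110319],
       [  0.        , 517.66504797, 242.72340591],
       [  0.        ,   0.        ,   1.        ]]), 'origin': array([1.1781397 , 0.56320268, 0.7876224 ]), 'rotation': array([0.37595173, 0.17539024, 0.39625563, 0.81907267])} 0.017584635416666668
side {'camera_matrix': array([[594.79968455,   0.        , 325.81688179],
       [  0.        , 594.79968455, 235.63747147],
       [  0.        ,   0.        ,   1.        ]]), 'origin': array([0.39005409, 0.70547991, 0.78019875]), 'rotation': array([-0.10075453, -0.0312338 ,  0.38342269,  0.9175293 ])} 0.003994140625
wrist {'camera_matrix': array([[381.27996248,   0.        , 328.70443796],
       [  0.        , 381.27996248, 248.30100568],
       [  0.        ,   0.        ,   1.        ]]), 'tool_from_camera': array([[-2.37318091e-04,  9.63543092e-01,  2.67553087e-01,
         6.69395380e-02],
       [ 9.99999928e-01,  1.49663081e-04,  3.48010360e-04,
         4.36737544e-05],
       [ 2.95280159e-04,  2.67553150e-01, -9.63543058e-01,
        -1.42549726e-01],
       [ 0.00000000e+00,  0.00000000e+00,  0.00000000e+00,
         1.00000000e+00]])} 0.004166666666666667
```

View pics/scene0.png

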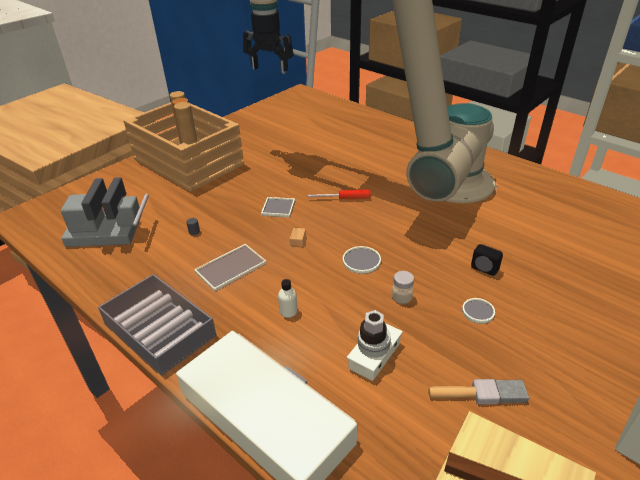

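View pics/side0.png

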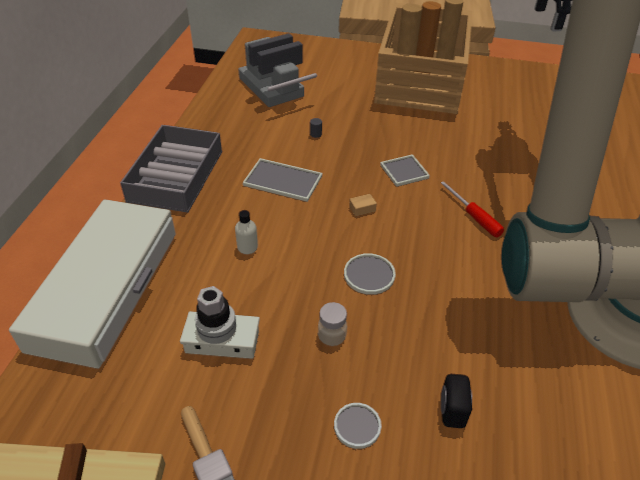

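View pics/wrist0.png

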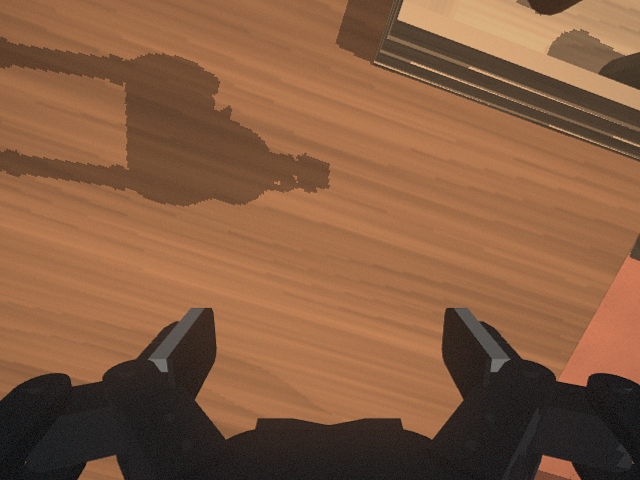

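The pile (scene ≈374,340; side ≈213,320), all four trays, the jar and the bottle are clear in both fixed views. Next I'll measure them.

```bash
cat > h.py <<'E'
from rig import telemetry, cams, sign_off, spotter
import numpy as np, cv2
from scipy.spatial.transform import Rotation as R
def q2R(q): return R.from_quat([q[1],q[2],q[3],q[0]]).as_matrix()
def pose(name,m,st=None):
    if name=="wrist":
        T=np.eye(4);T[:3,:3]=q2R(st["ee_rot"]);T[:3,3]=st["position"]
        return T@m["tool_from_camera"]
    T=np.eye(4);T[:3,:3]=q2R(m["rotation"]);T[:3,3]=m["origin"];return T
def look(name):
    st=telemetry.get_state() if name=="wrist" else None
    im,d=cams.get_image(name); m=cams.camera_model(name); T=pose(name,m,st);K=m["camera_matrix"]
    v,u=np.mgrid[:480,:640]
    X=(u-K[0,2])/K[0,0]*d; Y=(v-K[1,2])/K[1,1]*d
    P=np.stack([X,-Y,-d],-1)@T[:3,:3].T+T[:3,3]; P[d==0]=np.nan
    return im,d,P,T,K
def onplane(uv,z,T,K):
    uv=np.asarray(uv,float).reshape(-1,2)
    r=np.stack([(uv[:,0]-K[0,2])/K[0,0],-(uv[:,1]-K[1,2])/K[1,1],-np.ones(len(uv))],-1)@T[:3,:3].T
    return T[:3,3]+r*((z-T[2,3])/r[:,2])[:,None]
E
python3 - <<'E'
from h import *
np.set_printoptions(precision=4,suppress=True)
for n in ["scene","side"]:
    im,d,P,T,K=look(n); np.savez(f"{n}.npz",P=P,im=im,T=T,K=K)
    print(n)
    for q in ["hex_nut","castor_wheel","tin","parts_box","small_dish","square_tray","large_dish","long_tray","glass_jar","oil_bottle"]:
        o=spotter.outline_of(q,n)
        for k in o[:1]:
            m=k["region"]; p=P[m]; p=p[~np.isnan(p[:,0])]
            s=f"{q} {k['conf']:.2f} rect {k['rect']} med {np.median(p,0)} z5/95 {np.percentile(p[:,2],[5,95])}"
            if q in("small_dish","square_tray","large_dish","long_tray"):
                c,_=cv2.findContours(m.astype('u1'),0,1);c=max(c,key=cv2.contourArea)[:,0]
                w=onplane(c,0.008,T,K)[:,:2]*1000
                s+=" RECT "+str(cv2.minAreaRect(cv2.convexHull(w.astype('f4'))))+str(cv2.minEnclosingCircle(w.astype('f4')))
            print(s,len(o))
    for nm,z0,z1 in [("nut",.107,.118),("wheel",.083,.093),("tin",.060,.068),("box",.031,.041)]:
        Q=P.reshape(-1,3); 
        k=(Q[:,2]>z0)&(Q[:,2]<z1)&(np.hypot(Q[:,0]-.75,Q[:,1]-.2)<.3)
        print(nm,k.sum(),np.median(Q[k],0) if k.any() else 0)
E
```

```text
scene
hex_nut 0.59 rect [367.4, 313.1, 13.7, 21.2] med [0.6609 0.2042 0.1118] z5/95 [0.0941 0.1148] 1
castor_wheel 0.85 rect [362.1, 320.6, 24.9, 26.2] med [0.6698 0.2112 0.0841] z5/95 [0.067  0.0906] 1
tin 0.63 rect [360.4, 328.0, 31.1, 34.2] med [0.6724 0.219  0.058 ] z5/95 [0.0388 0.066 ] 1
parts_box 0.64 rect [345.7, 324.6, 59.4, 55.1] med [0.6854 0.219  0.0349] z5/95 [0.0069 0.0385] 1
small_dish 0.88 rect [465.9, 299.0, 27.8, 22.9] med [0.4149 0.296  0.0046] z5/95 [0.0014 0.0098] RECT ((417.4475402832031, 296.43255615234375), (71.7177963256836, 62.60533905029297), 27.147872924804688)((417.74365234375, 295.85498046875), 36.00257873535156) 1
square_tray 0.84 rect [263.6, 199.8, 30.9, 19.2] med [ 0.4193 -0.2937  0.0046] z5/95 [0.0015 0.0089] RECT ((420.9610900878906, -290.9433898925781), (86.05897521972656, 73.51786041259766), 33.483360290527344)((419.34698486328125, -291.5098571777344), 51.135498046875) 2
large_dish 0.96 rect [341.1, 249.7, 40.1, 25.3] med [0.4442 0.0084 0.0042] z5/95 [0.0011 0.009 ] RECT ((446.18194580078125, 10.291091918945312), (92.95917510986328, 88.2738342285
[... 1673 characters left out ...]
812, 90.85859680175781), 10.812646865844727)((447.2084045410156, 13.87091064453125), 47.301998138427734) 2
long_tray 0.61 rect [242.6, 159.5, 78.7, 41.5] med [ 0.6593 -0.2033  0.0041] z5/95 [0.0013 0.0083] RECT ((658.7284545898438, -200.62486267089844), (93.84027862548828, 144.8235626220703), 83.88835144042969)((659.3191528320312, -199.9959716796875), 80.93534851074219) 1
glass_jar 0.86 rect [319.9, 303.0, 30.8, 43.0] med [0.4816 0.1632 0.0499] z5/95 [0.0095 0.0597] 1
oil_bottle 0.74 rect [236.9, 209.6, 22.6, 43.9] med [0.668  0.0061 0.0466] z5/95 [0.0037 0.0845] 1
nut 388 [0.6551 0.2035 0.1126]
wheel 385 [0.6502 0.2114 0.0874]
tin 11250 [0.8712 0.1713 0.0624]
box 3909 [0.7098 0.2327 0.0344]
```

```bash
cat >> h.py <<'E'
def go(x,y,z,jaw=None):
    """jaw = world angle (deg) of tool y (mod 180), tool straight down"""
    st=telemetry.get_state(); Rt=q2R(st["ee_rot"]); 
    cur=np.degrees(np.arctan2(Rt[1,1],Rt[0,1]))
    print("t %.2f pos %s jaw %.1f q1 %.1f q6 %.1f w %.4f F %s"%(st["clock"],np.round(st["position"],4),cur,np.degrees(st["qpos"][0]),np.degrees(st["qpos"][5]),st["width"],np.round(st["contact_force"],1)))
    sh=Rt.T@(np.array([x,y,z])-st["position"])*1000
    j=cur if jaw is None else jaw
    for k in (0,180) if jaw is not None else (0,):
        a=np.radians(cur+((j+k-cur+180)%360-180)); yv=np.array([np.cos(a),np.sin(a),0]);zv=np.array([0,0,-1.]);xv=np.cross(yv,zv)
        rv=np.degrees(R.from_matrix(Rt.T@np.stack([xv,yv,zv],1)).as_rotvec())
        print("  shift mm",np.round(sh,1),"turn deg",np.round(rv,2))
E
python3 - <<'E'
from h import *
go(.60,.18,.30)
for n in ["scene","side"]:
    D=np.load(n+".npz");P=D["P"].reshape(-1,3)
    k=(P[:,2]>.030)&(P[:,2]<.040)&(np.hypot(P[:,0]-.66,P[:,1]-.21)<.075)
    print(n,cv2.minAreaRect((P[k,:2]*1000).astype('f4')),k.sum())
E
```

```text
t 1.25 pos [ 0.1797 -0.5463  0.2313] jaw -71.8 q1 -78.7 q6 -6.9 w 0.0854 F [-0.3 -0.1 -0.4]
  shift mm [ 626.2 -558.5  -68.7] turn deg [ 0.01 -0.    0.  ]
scene ((647.678955078125, 202.3934326171875), (113.86056518554688, 58.544437408447266), 6.577521800994873) 685
side ((648.3670654296875, 202.94798278808594), (112.53046417236328, 60.86985397338867), 8.21364688873291) 1356
```

Run:
```python
from h import *
go(.648,.203,.27,-82.6)
```

```text
t 1.25 pos [ 0.1797 -0.5463  0.2313] jaw -71.8 q1 -78.7 q6 -6.9 w 0.0854 F [-0.3 -0.1 -0.4]
  shift mm [ 679.  -565.4  -38.7] turn deg [ 1.000e-02 -0.000e+00  1.081e+01]
  shift mm [ 679.  -565.4  -38.7] turn deg [ 0.0000e+00  1.0000e-02 -1.6919e+02]
```

Emit:
{"name": "servo_tool", "arguments": {"steps": [[200, -160, -40, 0, 0, 0], [200, -160, -40, 0, 0, 0], [200, -160, -40, 0, 0, 0], [200, -160, -40, 0, 0, 0], [200, -160, -40, 0, 0, 0], [200, -160, -40, 0, 0, 0]], "hand": 0, "grip_force": 40}}

```text
clock: 1.85
position: [0.3217, -0.3277, 0.2726]
ee_rot: [-0.0, 0.987, 0.161, 0.001]
contact_force: [0.5, 0.7, 0.5]
width: 0.085
```

Run:
```python
from h import *
go(.648,.203,.27,-82.6)
```

```text
t 1.85 pos [ 0.3217 -0.3277  0.2726] jaw -71.5 q1 -54.3 q6 17.2 w 0.0850 F [0.5 0.7 0.5]
  shift mm [ 477.7 -400.     3.7] turn deg [ 0.   -0.15 11.08]
  shift mm [ 477.7 -400.     3.7] turn deg [   0.23    0.   -168.92]
```

Emit:
{"name": "servo_tool", "arguments": {"steps": [[240, -203, 0, 0, 0, 5], [240, -203, 0, 0, 0, 5], [240, -203, 0, 0, 0, 5], [240, -203, 0, 0, 0, 5], [240, -203, 0, 0, 0, 5], [240, -203, 0, 0, 0, 5], [240, -203, 0, 0, 0, 5]]}}

```text
clock: 2.55
position: [0.4863, -0.0607, 0.2711]
ee_rot: [-0.001, 0.993, 0.117, 0.001]
contact_force: [-0.3, -1.2, -1.3]
width: 0.0856
```

Run:
```python
from h import *
go(.648,.203,.27,-82.6)
```

```text
t 2.55 pos [ 0.4863 -0.0607  0.2711] jaw -76.5 q1 -15.3 q6 61.2 w 0.0856 F [-0.3 -1.2 -1.3]
  shift mm [ 218.6 -218.8    1.7] turn deg [-0.07 -0.09  6.05]
  shift mm [ 218.6 -218.8    1.7] turn deg [ 1.3000e-01 -1.0000e-01 -1.7395e+02]
```

Emit:
{"name": "servo_tool", "arguments": {"steps": [[219, -219, 2, 0, 0, 6], [219, -219, 2, 0, 0, 6], [219, -219, 2, 0, 0, 6], [219, -219, 2, 0, 0, 6], [219, -219, 2, 0, 0, 6], [219, -219, 2, 0, 0, 6], [219, -219, 2, 0, 0, 6], [219, -219, 2, 0, 0, 6]]}}

```text
clock: 3.35
position: [0.6482, 0.1996, 0.2678]
ee_rot: [0.001, 0.998, 0.064, -0.001]
contact_force: [-1.1, -1.6, -0.4]
width: 0.0853
```

```bash
cat >> h.py <<'E'
def measure(P,c,r,z0,z1):
    Q=P.reshape(-1,3); k=(Q[:,2]>z0)&(Q[:,2]<z1)&(np.hypot(Q[:,0]-c[0],Q[:,1]-c[1])<r)
    w=(Q[k,:2]*1000).astype('f4')
    if len(w)<10: print("few",len(w));return
    print(len(w),"mean",w.mean(0),"z",np.median(Q[k,2]),"circ",cv2.minEnclosingCircle(w),"rect",cv2.minAreaRect(w))
    return w
E
python3 - <<'E'
from h import *
go(.648,.203,.27,-82.6)
im,d,P,T,K=look("wrist"); cv2.imwrite("pics/w1.png",im[:,:,::-1])
w=measure(P,(.655,.203),.04,.107,.118)
h=cv2.convexHull(w)[:,0]
# flat direction: min support width
best=sorted((np.ptp(w@np.array([np.cos(a),np.sin(a)])),np.degrees(a)) for a in np.radians(np.arange(0,180,2)))
print(best[:8])
# hexagon harmonic width
W=np.array([np.ptp(w@np.array([np.cos(a),np.sin(a)])) for a in np.radians(np.arange(180))])
ph=np.angle((W*np.exp(-1j*6*np.radians(np.arange(180)))).sum()); print("max corner dir", np.degrees(-ph/6)%60)
measure(P,(.655,.203),.05,.083,.093)
measure(P,(.655,.203),.05,.060,.068)
measure(P,(.648,.203),.075,.031,.039)
for q in ["hex_nut"]:
    for o in spotter.outline_of(q,"wrist"): print(q,o["conf"],o["rect"])
E
```

```text
t 3.35 pos [0.6482 0.1996 0.2678] jaw -82.7 q1 11.3 q6 94.0 w 0.0853 F [-1.1 -1.6 -0.4]
  shift mm [ 0.2 -3.4 -2.3] turn deg [ 0.06  0.1  -0.11]
  shift mm [ 0.2 -3.4 -2.3] turn deg [ 1.5000e-01 -1.0000e-01  1.7989e+02]
1407 mean [654.1266  200.53554] z 0.11227758632530788 circ ((653.8234252929688, 200.3854522705078), 18.42656707763672) rect ((653.6261596679688, 200.09848022460938), (32.451908111572266, 36.29462432861328), 2.9296069145202637)
[(np.float64(32.21828993152519), np.float64(62.0)), (np.float64(32.282022151435825), np.float64(124.0)), (np.float64(32.28853835077646), np.float64(122.0)), (np.float64(32.35518614873007), np.float64(64.0)), (np.float64(32.59807885834164), np.float64(2.0)), (np.float64(32.63521197708485), np.float64(4.0)), (np.float64(32.76717343414526), np.float64(119.99999999999999)), (np.float64(32.814746700159446), np.float64(59.99999999999999))]
max corner dir 32.7556061537575
846 mean [661.19775 198.6472 ] z 0.0876607767140423 circ ((653.1926879882812, 199.5401153564453), 23.990734100341797) rect ((653.6889038085938, 199.59983825683594), (46.25669479370117, 47.093963623046875), 24.89034652709961)
797 mean [657.2237  208.94684] z 0.06390947970003397 circ ((651.2156982421875, 201.32887268066406), 29.940229415893555) rect ((651.19140625, 201.35400390625), (59.256553649902344, 58.75372314453125), 15.18899917602539)
3218 mean [650.07385 201.85771] z 0.03593247795363805 circ ((646.3804321289062, 201.14219665527344), 61.58493423461914) rect ((646.5333862304688, 201.2365264892578), (111.02985382080078, 57.939430236816406), 7.244223117828369)
hex_nut 0.93 [306.0, 197.0, 46.3, 44.4]
```

View pics/w1.png

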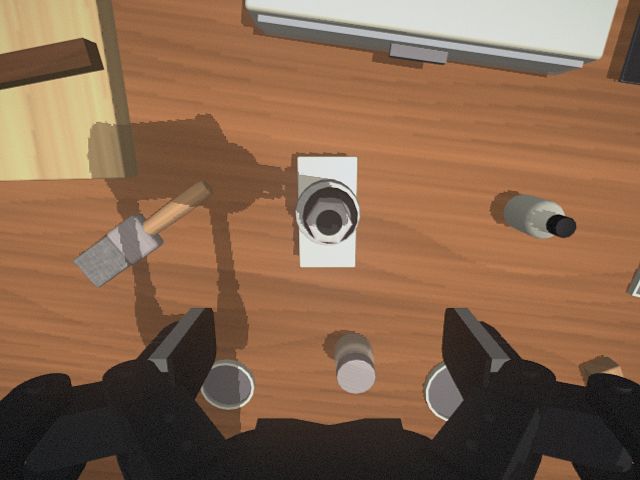

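The wrist view shows the pile at about (328,210). The nut, wheel, tin and box-lid sizes all match what was given. Now I'll align over the nut with the jaws on a pair of flats (jaw angle −57°).

Run:
```python
from h import *
go(.654,.2005,.15,-57.1)
```

```text
t 3.45 pos [0.6471 0.1975 0.2688] jaw -82.8 q1 11.1 q6 94.0 w 0.0854 F [-0.4  0.5 -0.1]
  shift mm [  7.4  -2.3 118.8] turn deg [  0.07   0.11 -25.75]
  shift mm [  7.4  -2.3 118.8] turn deg [ 1.5000e-01 -1.0000e-01  1.5425e+02]
```

Emit:
{"name": "servo_tool", "arguments": {"steps": [[7, -2, 50, 0, 0, -8], [7, -2, 100, 0, 0, -16], [7, -2, 100, 0, 0, -25.7], [7, -2, 100, 0, 0, -25.7], [7, -2, 100, 0, 0, -25.7], [7, -2, 100, 0, 0, -25.7]]}}

```text
clock: 4.05
position: [0.6551, 0.2014, 0.1716]
ee_rot: [0.0, 0.959, 0.282, 0.002]
contact_force: [0.5, 0.4, 0.9]
width: 0.0851
```

Run:
```python
from h import *
go(.654,.2005,.092,-57.1)
im,d,P,T,K=look("wrist"); cv2.imwrite("pics/w2.png",im[:,:,::-1])
w=measure(P,(.655,.203),.04,.107,.118)
W=np.array([np.ptp(w@np.array([np.cos(a),np.sin(a)])) for a in np.radians(np.arange(180))])
ph=np.angle((W*np.exp(-1j*6*np.radians(np.arange(180)))).sum()); print("max corner dir", np.degrees(-ph/6)%60)
measure(P,(.655,.203),.05,.083,.093)
measure(P,(.655,.203),.05,.060,.068)
```

```text
t 4.05 pos [0.6551 0.2014 0.1716] jaw -57.3 q1 11.3 q6 68.6 w 0.0851 F [0.5 0.4 0.9]
  shift mm [-1.7  0.  79.6] turn deg [ 0.1  -0.2  -0.17]
  shift mm [-1.7  0.  79.6] turn deg [-3.2000e-01 -1.6000e-01  1.7983e+02]
2798 mean [654.3989  200.89081] z 0.11225410095443865 circ ((653.7567138671875, 200.04788208007812), 18.560068130493164) rect ((653.7876586914062, 200.56903076171875), (36.49394226074219, 31.889995574951172), 33.300758361816406)
max corner dir 32.47233774619751
1440 mean [662.7937  204.07191] z 0.08764496769308365 circ ((653.3837280273438, 199.49180603027344), 23.96195411682129) rect ((657.4669799804688, 201.90322875976562), (37.76780319213867, 47.612701416015625), 31.289756774902344)
1354 mean [658.7641  215.18098] z 0.06387930756843799 circ ((651.36279296875, 201.4915008544922), 29.862199783325195) rect ((655.7748413085938, 206.90817260742188), (45.37202835083008, 59.39274215698242), 51.19286346435547)
```

View pics/w2.png

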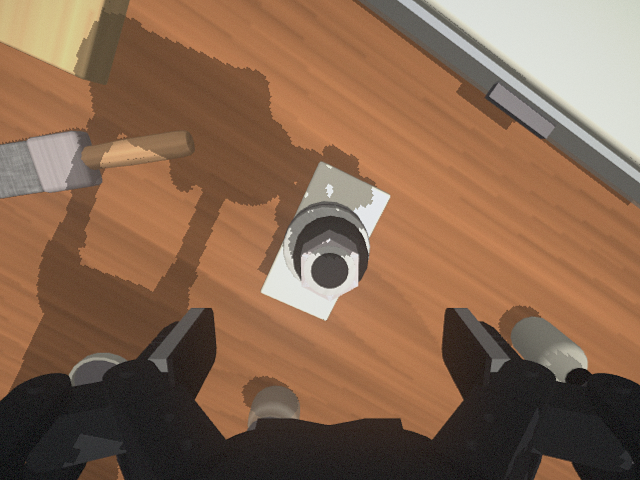

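Emit:
{"name": "servo_tool", "arguments": {"steps": [[-1, 0, 35, 0, 0, 0], [-1, 0, 65, 0, 0, 0], [-1, 0, 79, 0, 0, 0], [-1, 0, 79, 0, 0, 0], [-1, 0, 79, 0, 0, 0]]}}

```text
clock: 4.6
position: [0.6542, 0.2018, 0.0915]
ee_rot: [0.0, 0.959, 0.283, 0.001]
contact_force: [0.3, 0.7, 0.9]
width: 0.0854
```

Run:
```python
from h import *
go(.6538,.2005,.092,-57.1)
im,d,P,T,K=look("wrist"); cv2.imwrite("pics/w3.png",im[:,:,::-1])
```

```text
t 4.60 pos [0.6542 0.2018 0.0915] jaw -57.1 q1 11.3 q6 68.4 w 0.0854 F [0.3 0.7 0.9]
  shift mm [-1.1  0.9 -0.5] turn deg [ 0.05 -0.11 -0.01]
  shift mm [-1.1  0.9 -0.5] turn deg [-1.8000e-01 -8.0000e-02  1.7999e+02]
```

View pics/w3.png

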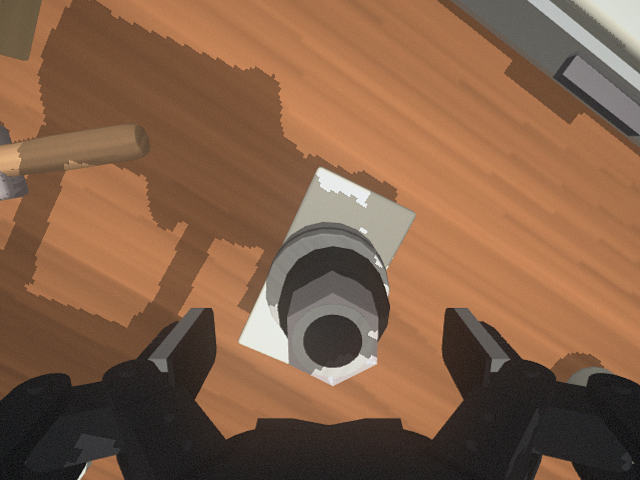

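The nut (332,340) is centred between the pads with its flats parallel to them. Closing.

Emit:
{"name": "servo_tool", "arguments": {"steps": [[-1, 1, 0, 0, 0, 0], [-1, 1, 0, 0, 0, 0], [-1, 1, 0, 0, 0, 0], [-1, 1, 0, 0, 0, 0], [-1, 1, 0, 0, 0, 0], [-1, 1, 0, 0, 0, 0], [-1, 1, 0, 0, 0, 0], [-1, 1, 0, 0, 0, 0]], "hand": 255, "grip_force": 40}}

```text
clock: 5.45
position: [0.6534, 0.2001, 0.091]
ee_rot: [0.0, 0.959, 0.283, 0.001]
contact_force: [0.3, -0.9, 5.1]
width: 0.031
```

Run:
```python
from h import *
go(.6538,.2005,.092,-57.1)
im,d,P,T,K=look("wrist"); cv2.imwrite("pics/w4.png",im[:,:,::-1])
```

```text
t 5.45 pos [0.6534 0.2001 0.091 ] jaw -57.1 q1 11.2 q6 68.3 w 0.0310 F [ 0.3 -0.9  5.1]
  shift mm [ 0.5 -0.1 -1. ] turn deg [ 0.05 -0.06  0.01]
  shift mm [ 0.5 -0.1 -1. ] turn deg [ 9.0000e-02  7.0000e-02 -1.7999e+02]
```

View pics/w4.png

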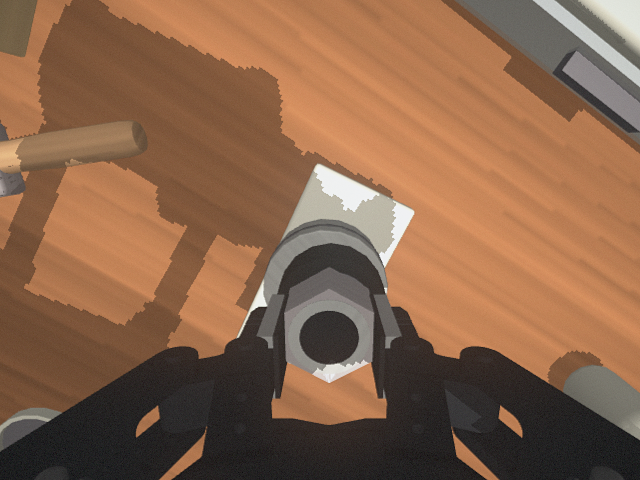

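Emit:
{"name": "servo_tool", "arguments": {"steps": [[0, 0, -10, 0, 0, 0], [0, 0, -40, 0, 0, 0], [0, 0, -80, 0, 0, 0], [0, 0, -80, 0, 0, 0]]}}

```text
clock: 5.9
position: [0.656, 0.2013, 0.1762]
ee_rot: [0.0, 0.959, 0.283, 0.005]
contact_force: [1.1, 0.0, -0.8]
width: 0.0313
```

Run:
```python
from h import *
go(.4165,.2965,.12)
```

```text
t 5.90 pos [0.656  0.2013 0.1762] jaw -57.1 q1 11.2 q6 68.3 w 0.0313 F [ 1.1  0.  -0.8]
  shift mm [-149.9 -210.3   54. ] turn deg [ 0.2  -0.57  0.  ]
```

Emit:
{"name": "servo_tool", "arguments": {"steps": [[-28, -40, 5, 0, 0, 0], [-57, -80, 15, 0, 0, 0], [-85, -120, 25, 0, 0, 0], [-114, -160, 35, 0, 0, 0], [-135, -190, 45, 0, 0, 0], [-149, -209, 50, 0, 0, 0], [-149, -209, 50, 0, 0, 0], [-149, -209, 50, 0, 0, 0]]}}

```text
clock: 6.7
position: [0.4138, 0.2949, 0.1199]
ee_rot: [0.0, 0.959, 0.284, -0.0]
contact_force: [0.7, -0.3, -1.1]
width: 0.0312
```

Run:
```python
from h import *
go(.4165,.2965,.12)
im,d,P,T,K=look("wrist"); cv2.imwrite("pics/w5.png",im[:,:,::-1])
for o in spotter.outline_of("small_dish","wrist"):
    m=o["region"]; c,_=cv2.findContours(m.astype('u1'),0,1);c=max(c,key=cv2.contourArea)[:,0]
    w=onplane(c,0.008,T,K)[:,:2]*1000
    print(o["conf"],o["rect"],cv2.minEnclosingCircle(w.astype('f4')),cv2.fitEllipse(w.astype('f4')))
measure(P,(.4165,.2965),.06,.0065,.012)
for o in spotter.outline_of("hex_nut","wrist"):
    p=P[o["region"]]; print(o["conf"],o["rect"],np.nanmedian(p,0),np.nanpercentile(p[:,2],[5,95]))
```

```text
t 6.70 pos [0.4138 0.2949 0.1199] jaw -57.0 q1 27.6 q6 84.7 w 0.0312 F [ 0.7 -0.3 -1.1]
  shift mm [ 3.2  0.2 -0.1] turn deg [ 0.01  0.03 -0.  ]
0.7 [283.8, 194.8, 94.4, 83.5] ((415.13623046875, 295.30194091796875), 33.226200103759766) ((416.8345031738281, 296.3908996582031), (60.292694091796875, 66.65914916992188), 30.874252319335938)
1074 mean [420.2049 298.8064] z 0.00793729216732214 circ ((414.53521728515625, 295.09344482421875), 33.04884719848633) rect ((417.0929870605469, 296.4142761230469), (59.68790817260742, 64.71843719482422), 31.24907684326172)
0.62 [283.7, 266.1, 92.3, 115.8] [0.41743858 0.29758224 0.1410402 ] [0.12256414 0.1421724 ]
```

View pics/w5.png

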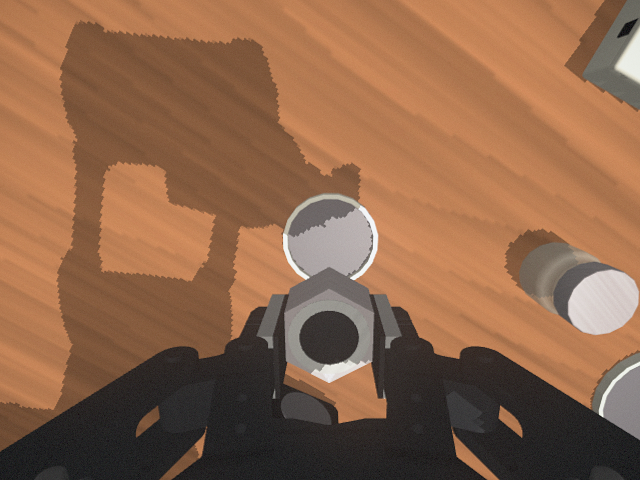

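Run:
```python
from h import *
D=np.load("side.npz");P=D["P"][370:435,435:480].reshape(-1,3);P=P[P[:,2]>.01]; print(np.nanmin(P,0),np.nanmax(P,0),np.nanpercentile(P,[5,95],axis=0))
go(.4155,.2957,.02)
```

```text
[0.26826067 0.21274365 0.01012636] [0.30757204 0.27440987 0.05848863] [[0.27146171 0.22060757 0.01680818]
 [0.30513912 0.27181318 0.0566808 ]]
t 6.85 pos [0.4156 0.2947 0.1204] jaw -57.1 q1 27.5 q6 84.7 w 0.0314 F [-0.5  0.2 -1.3]
  shift mm [  0.3  -0.9 100.4] turn deg [ 0.02 -0.06  0.  ]
```

Emit:
{"name": "servo_tool", "arguments": {"steps": [[0, -1, 40, 0, 0, 0], [0, -1, 80, 0, 0, 0], [0, -1, 98, 0, 0, 0], [0, -1, 98, 0, 0, 0], [0, -1, 98, 0, 0, 0]]}}

```text
clock: 7.35
position: [0.415, 0.2956, 0.0225]
ee_rot: [-0.0, 0.959, 0.283, 0.0]
contact_force: [0.6, 0.9, -0.9]
width: 0.0311
```

Run:
```python
from h import *
go(.4155,.2957,.0065)
im,d,P,T,K=look("wrist"); cv2.imwrite("pics/w6.png",im[:,:,::-1])
im,d,P,T,K=look("side"); cv2.imwrite("pics/s6.png",cv2.resize(im[330:480,250:450,::-1],None,fx=3,fy=3))
```

```text
t 7.35 pos [0.415  0.2956 0.0225] jaw -57.2 q1 27.6 q6 84.8 w 0.0311 F [ 0.6  0.9 -0.9]
  shift mm [ 0.4  0.2 16. ] turn deg [ 0.01 -0.03  0.  ]
```

View pics/w6.png

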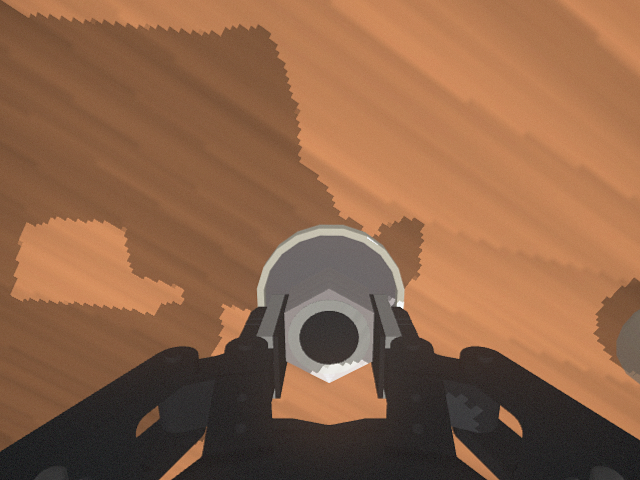

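View pics/s6.png

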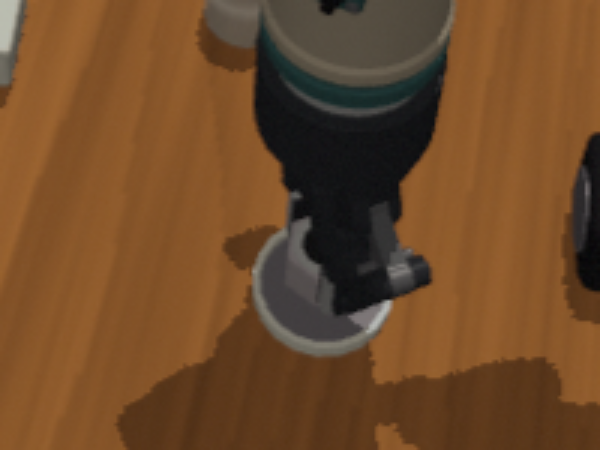

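Both views show the nut held over the middle of the dish. Lowering gently.

Emit:
{"name": "servo_tool", "arguments": {"steps": [[0, 0, 5, 0, 0, 0], [0, 0, 9, 0, 0, 0], [0, 0, 12, 0, 0, 0], [0, 0, 14, 0, 0, 0], [0, 0, 15, 0, 0, 0], [0, 0, 15, 0, 0, 0]]}}

```text
clock: 8.05
position: [0.4137, 0.2956, 0.0071]
ee_rot: [0.0, 0.959, 0.283, -0.0]
contact_force: [-0.6, 1.1, -2.1]
width: 0.031
```

Emit:
{"name": "servo_tool", "arguments": {"steps": [[0, 0, 1, 0, 0, 0], [0, 0, 1, 0, 0, 0], [0, 0, 1, 0, 0, 0]]}}

```text
clock: 8.35
position: [0.4138, 0.2956, 0.0063]
ee_rot: [0.0, 0.959, 0.283, 0.0]
contact_force: [-0.4, 0.2, -1.4]
width: 0.0314
```

Emit:
{"name": "servo_tool", "arguments": {"steps": [[0, 0, 0.7, 0, 0, 0], [0, 0, 0.7, 0, 0, 0], [0, 0, 0.7, 0, 0, 0]]}}

```text
clock: 8.65
position: [0.4139, 0.2957, 0.0059]
ee_rot: [-0.0, 0.959, 0.283, 0.0]
contact_force: [-0.8, -1.0, 3.6]
width: 0.0311
```

Emit:
{"name": "servo_tool", "arguments": {"steps": [[0, 0, 0, 0, 0, 0], [0, 0, 0, 0, 0, 0], [0, 0, 0, 0, 0, 0], [0, 0, -10, 0, 0, 0], [0, 0, -40, 0, 0, 0], [0, 0, -80, 0, 0, 0], [0, 0, -120, 0, 0, 0], [0, 0, -120, 0, 0, 0]], "hand": 110}}

```text
clock: 9.45
position: [0.4175, 0.2977, 0.1316]
ee_rot: [-0.001, 0.959, 0.283, 0.006]
contact_force: [0.9, -0.1, -0.3]
width: 0.0484
```

Run:
```python
from h import *
go(.6533,.1995,.16)
im,d,P,T,K=look("wrist"); cv2.imwrite("pics/w7.png",im[:,:,::-1])
measure(P,(.4155,.2957),.03,.022,.032)
measure(P,(.4155,.2957),.05,.0065,.012)
```

```text
t 9.45 pos [0.4175 0.2977 0.1316] jaw -57.1 q1 27.7 q6 84.8 w 0.0484 F [ 0.9 -0.1 -0.3]
  shift mm [145.  210.6 -26.3] turn deg [ 0.07 -0.72  0.  ]
1929 mean [414.75705 296.58157] z 0.02731510027503206 circ ((414.2880554199219, 296.4319763183594), 18.307262420654297) rect ((414.3651428222656, 296.33013916015625), (36.59439468383789, 31.363540649414062), 32.6984977722168)
1228 mean [415.33588 296.34137] z 0.007991078777093236 circ ((414.72119140625, 294.9296875), 32.94432830810547) rect ((414.8017272949219, 295.00775146484375), (65.04761505126953, 65.13641357421875), 84.30252075195312)
```

View pics/w7.png

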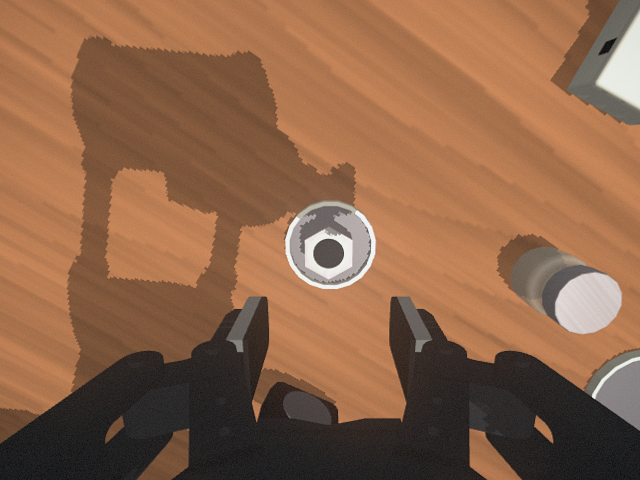

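Nut stands in the dish (332,255), about 1.5 mm off centre, with its top at 27 mm. Back to the pile for the wheel.

Emit:
{"name": "servo_tool", "arguments": {"steps": [[28, 40, -10, 0, 0, -8], [57, 80, -30, 0, 0, -16], [85, 120, -50, 0, 0, -24], [114, 160, -50, 0, 0, -32], [135, 195, -50, 0, 0, -40], [145, 211, -50, 0, 0.6, -45], [145, 211, -50, 0, 0.6, -45], [145, 211, -50, 0, 0.6, -45]], "hand": 0}}

```text
clock: 10.3
position: [0.6489, 0.197, 0.1739]
ee_rot: [-0.003, 0.778, 0.628, 0.003]
contact_force: [-1.1, 0.6, -0.0]
width: 0.0851
```

Emit:
{"name": "servo_tool", "arguments": {"steps": [[0, 0, 0, 0, 0, 0]]}}

```text
clock: 10.4
position: [0.6484, 0.1979, 0.1749]
ee_rot: [-0.002, 0.778, 0.629, 0.004]
contact_force: [0.7, 0.6, -0.6]
width: 0.0854
```

Run:
```python
from h import *
go(.6533,.1995,.0675,-12)
im,d,P,T,K=look("wrist"); cv2.imwrite("pics/w8.png",im[:,:,::-1])
measure(P,(.653,.2),.04,.083,.093)
measure(P,(.651,.201),.05,.060,.068)
measure(P,(.646,.201),.075,.031,.039)
```

```text
t 10.40 pos [0.6484 0.1979 0.1749] jaw -12.1 q1 10.9 q6 22.9 w 0.0854 F [ 0.7  0.6 -0.6]
  shift mm [  1.7   4.4 107.4] turn deg [ 0.08 -0.5  -0.1 ]
  shift mm [  1.7   4.4 107.4] turn deg [-7.900e-01 -1.200e-01  1.799e+02]
4275 mean [653.36035 200.49544] z 0.08806207005490607 circ ((653.1693115234375, 199.21238708496094), 23.985130310058594) rect ((653.5144653320312, 199.67506408691406), (46.87849807739258, 46.85758972167969), 76.8263931274414)
1533 mean [648.71173 216.4668 ] z 0.06391818583250014 circ ((651.0489501953125, 201.42701721191406), 29.94114875793457) rect ((650.108642578125, 208.71096801757812), (59.35142135620117, 43.961936950683594), 8.127694129943848)
5603 mean [643.9809  204.67856] z 0.035917045010362414 circ ((646.3646850585938, 200.89642333984375), 61.79034423828125) rect ((646.1143798828125, 200.9412841796875), (112.15974426269531, 58.26664352416992), 7.356525897979736)
```

View pics/w8.png

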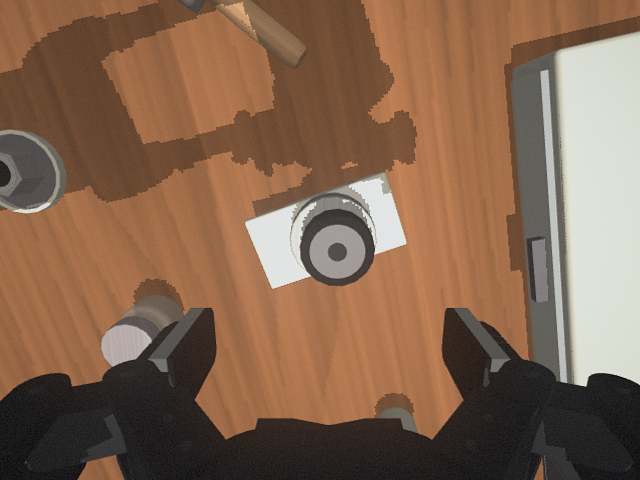

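Emit:
{"name": "servo_tool", "arguments": {"steps": [[2, 4.4, 40, 0, -0.5, 0], [2, 4.4, 80, 0, -0.5, 0], [2, 4.4, 107, 0, -0.5, 0], [2, 4.4, 107, 0, -0.5, 0], [2, 4.4, 107, 0, -0.5, 0]]}}

```text
clock: 10.95
position: [0.655, 0.1999, 0.0692]
ee_rot: [0.001, 0.777, 0.629, 0.001]
contact_force: [0.3, -0.3, 1.0]
width: 0.0853
```

Run:
```python
from h import *
go(.6532,.1993,.0675,-12)
```

```text
t 10.95 pos [0.655  0.1999 0.0692] jaw -12.0 q1 11.2 q6 23.3 w 0.0853 F [ 0.3 -0.3  1. ]
  shift mm [-1.  -1.6  1.7] turn deg [ 0.22 -0.04 -0.05]
  shift mm [-1.  -1.6  1.7] turn deg [-6.0000e-02 -3.5000e-01  1.7995e+02]
```

Emit:
{"name": "servo_tool", "arguments": {"steps": [[-1, -1.6, 1.5, 0, 0, 0], [-1, -1.6, 1.5, 0, 0, 0], [-1, -1.6, 1.5, 0, 0, 0], [-1, -1.6, 1.5, 0, 0, 0], [-1, -1.6, 1.5, 0, 0, 0], [-1, -1.6, 1.5, 0, 0, 0], [-1, -1.6, 1.5, 0, 0, 0]], "hand": 255, "grip_force": 40}}

```text
clock: 11.65
position: [0.6546, 0.1988, 0.0692]
ee_rot: [0.002, 0.778, 0.629, 0.003]
contact_force: [-1.2, 0.5, 6.1]
width: 0.0465
```

Emit:
{"name": "servo_tool", "arguments": {"steps": [[0, 0, -10, 0, 0, 0], [0, 0, -40, 0, 0, 0], [0, 0, -80, 0, 0, 0], [0, 0, -110, 0, 0, 0], [0, 0, -110, 0, 0, 0], [0, 0, -110, 0, 0, 0]]}}

```text
clock: 12.25
position: [0.6534, 0.1985, 0.178]
ee_rot: [0.002, 0.778, 0.629, 0.002]
contact_force: [-1.1, 0.4, -2.2]
width: 0.0461
```

Run:
```python
from h import *
go(.4195,-.291,.17,-12)
im,d,P,T,K=look("wrist"); cv2.imwrite("pics/w9.png",im[:,:,::-1])
```

```text
t 12.25 pos [0.6534 0.1985 0.178 ] jaw -12.1 q1 11.1 q6 23.2 w 0.0461 F [-1.1  0.4 -2.2]
  shift mm [-527.6 -126.1    6.7] turn deg [ 0.3  -0.06 -0.1 ]
  shift mm [-527.6 -126.1    6.7] turn deg [-1.000e-01 -4.700e-01  1.799e+02]
```

View pics/w9.png

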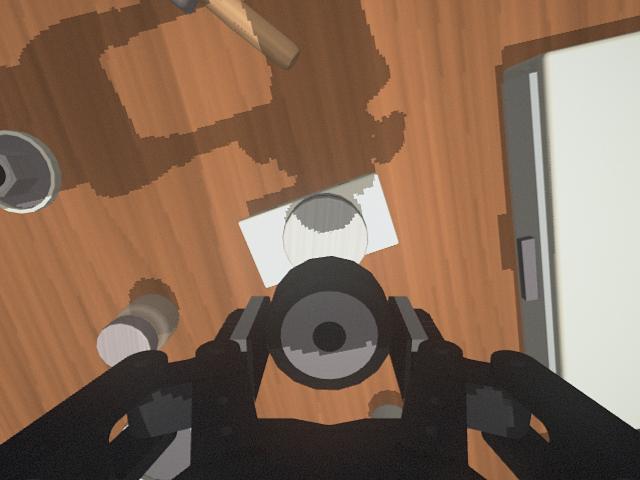

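The wheel is held level and the tin is still in place under it at (325,230). Moving to the square tray.

Emit:
{"name": "servo_tool", "arguments": {"steps": [[-30, -7, 0, 0, 0, 0], [-75, -18, 0, 0, 0, 0], [-120, -29, 0, 0, 0, 0], [-165, -40, 0, 0, 0, 0], [-210, -50, 0, 0, 0, 0], [-255, -61, 0, 0, 0, 0], [-300, -72, 0, 0, 0, 0], [-345, -83, 0, 0, 0, 0]]}}

```text
clock: 13.1
position: [0.4975, -0.1224, 0.1747]
ee_rot: [-0.0, 0.778, 0.629, 0.0]
contact_force: [0.2, -0.3, -0.4]
width: 0.0466
```

Emit:
{"name": "servo_tool", "arguments": {"steps": [[-45, -11, 10, 0, 0, 0], [-90, -22, 20, 0, 0, 0], [-135, -32, 35, 0, 0, 0], [-165, -39, 45, 0, 0, 0], [-182, -43, 55, 0, 0, 0], [-182, -43, 55, 0, 0, 0], [-182, -43, 55, 0, 0, 0]]}}

```text
clock: 13.8
position: [0.419, -0.2895, 0.1199]
ee_rot: [-0.001, 0.778, 0.628, 0.002]
contact_force: [-0.1, -0.3, -0.5]
width: 0.0463
```

Run:
```python
from h import *
go(.4195,-.291,.1,-12)
im,d,P,T,K=look("wrist"); cv2.imwrite("pics/w10.png",im[:,:,::-1])
for o in spotter.outline_of("square_tray","wrist"):
    m=o["region"]; c,_=cv2.findContours(m.astype('u1'),0,1);c=max(c,key=cv2.contourArea)[:,0]
    w=onplane(c,0.008,T,K)[:,:2]*1000
    print(o["conf"],o["rect"],cv2.minAreaRect(w.astype('f4')))
measure(P,(.4195,-.291),.07,.0065,.012)
```

```text
t 13.80 pos [ 0.419  -0.2895  0.1199] jaw -12.2 q1 -42.6 q6 -30.5 w 0.0463 F [-0.1 -0.3 -0.5]
  shift mm [-1.4  0.8 19.9] turn deg [ 0.06 -0.17 -0.16]
  shift mm [-1.4  0.8 19.9] turn deg [-2.7000e-01 -9.0000e-02  1.7984e+02]
0.79 [250.8, 169.6, 153.6, 107.9] ((416.70562744140625, -293.66607666015625), (77.72285461425781, 77.02619934082031), 34.127655029296875)
1316 mean [ 420.2385 -277.72  ] z 0.007974430069753402 circ ((416.99322509765625, -293.6070556640625), 53.389991760253906) rect ((416.6989440917969, -293.90380859375), (76.31742858886719, 76.10751342773438), 33.944732666015625)
```

View pics/w10.png

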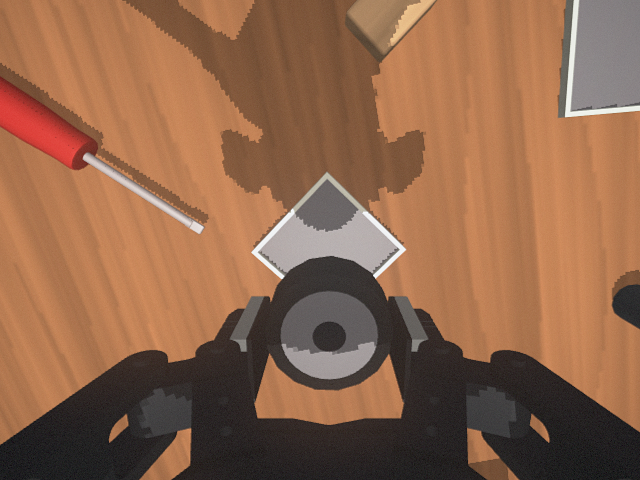

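Run:
```python
from h import *
go(.4168,-.2938,.023,-12)
```

```text
t 13.90 pos [ 0.42   -0.2893  0.121 ] jaw -12.1 q1 -42.5 q6 -30.6 w 0.0466 F [ 0.1  0.2 -0.2]
  shift mm [-5.2 -2.5 98. ] turn deg [ 0.19 -0.09 -0.05]
  shift mm [-5.2 -2.5 98. ] turn deg [-1.5000e-01 -2.9000e-01  1.7995e+02]
```

Emit:
{"name": "servo_tool", "arguments": {"steps": [[-5, -2.5, 40, 0, 0, 0], [-5, -2.5, 75, 0, 0, 0], [-5, -2.5, 96, 0, 0, 0], [-5, -2.5, 96, 0, 0, 0], [-5, -2.5, 96, 0, 0, 0]]}}

```text
clock: 14.4
position: [0.4176, -0.2943, 0.0258]
ee_rot: [0.002, 0.777, 0.629, 0.002]
contact_force: [0.5, 0.2, -0.5]
width: 0.0467
```

Run:
```python
from h import *
go(.4168,-.2938,.0082,-12)
im,d,P,T,K=look("wrist"); cv2.imwrite("pics/w11.png",im[:,:,::-1])
```

```text
t 14.40 pos [ 0.4176 -0.2943  0.0258] jaw -12.0 q1 -43.1 q6 -31.2 w 0.0467 F [ 0.5  0.2 -0.5]
  shift mm [ 0.3 -0.9 17.6] turn deg [ 0.25 -0.03 -0.01]
  shift mm [ 0.3 -0.9 17.6] turn deg [-4.0000e-02 -4.0000e-01  1.7999e+02]
```

View pics/w11.png

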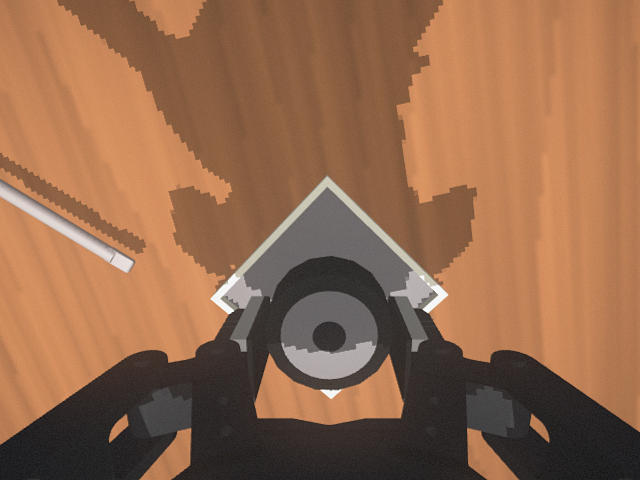

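The wheel is over the tray's middle, with the jaws across the tray's diagonal. Lowering.

Emit:
{"name": "servo_tool", "arguments": {"steps": [[0, -1, 6, 0.2, 0, 0], [0, -1, 11, 0.2, 0, 0], [0, -1, 14, 0.2, 0, 0], [0, -1, 15.5, 0.2, 0, 0], [0, -1, 16, 0.2, 0, 0], [0, -1, 16, 0.2, 0, 0]]}}

```text
clock: 15.05
position: [0.4158, -0.2946, 0.0092]
ee_rot: [-0.0, 0.778, 0.629, 0.0]
contact_force: [-0.5, 0.1, -1.2]
width: 0.0464
```

Emit:
{"name": "servo_tool", "arguments": {"steps": [[0, 0, 1, 0, 0, 0], [0, 0, 1, 0, 0, 0], [0, 0, 1, 0, 0, 0]]}}

```text
clock: 15.35
position: [0.4159, -0.2947, 0.0083]
ee_rot: [0.0, 0.778, 0.629, 0.0]
contact_force: [-0.0, -0.7, -0.9]
width: 0.0466
```

Emit:
{"name": "servo_tool", "arguments": {"steps": [[0, 0, 1, 0, 0, 0], [0, 0, 1, 0, 0, 0], [0, 0, 1, 0, 0, 0]]}}

```text
clock: 15.65
position: [0.4159, -0.2947, 0.0082]
ee_rot: [0.0, 0.778, 0.629, 0.0]
contact_force: [-2.6, 1.6, 7.6]
width: 0.0467
```

Emit:
{"name": "servo_tool", "arguments": {"steps": [[0, 0, 0, 0, 0, 0], [0, 0, 0, 0, 0, 0], [0, 0, 0, 0, 0, 0], [0, 0, -10, 0, 0, 0], [0, 0, -40, 0, 0, 0], [0, 0, -80, 0, 0, 0], [0, 0, -125, 0, 0, 0], [0, 0, -160, 0, 0, 0]], "hand": 70}}

```text
clock: 16.45
position: [0.4162, -0.295, 0.1705]
ee_rot: [0.001, 0.778, 0.629, 0.001]
contact_force: [0.1, -1.3, -0.2]
width: 0.0617
```

Run:
```python
from h import *
im,d,P,T,K=look("wrist"); cv2.imwrite("pics/w12.png",im[:,:,::-1])
measure(P,(.4168,-.2938),.035,.022,.032)
measure(P,(.4168,-.2938),.07,.0065,.012)
go(.6511,.2014,.17,7.4)
```

```text
2861 mean [ 415.32416 -293.2361 ] z 0.027066025296680563 circ ((414.92279052734375, -294.4567565917969), 24.048465728759766) rect ((415.34661865234375, -294.1079406738281), (46.892723083496094, 47.262916564941406), 61.123600006103516)
1388 mean [ 416.8486  -292.78082] z 0.007968158226988126 circ ((417.2281188964844, -293.70623779296875), 53.31850051879883) rect ((416.6575622558594, -293.94317626953125), (76.3684310913086, 76.14657592773438), 33.85233688354492)
t 16.50 pos [ 0.4188 -0.2973  0.1758] jaw -12.1 q1 -43.2 q6 -31.1 w 0.0621 F [ 1.5 -1.3  2.9]
  shift mm [536.3 122.7   3.9] turn deg [  0.61   0.47 -19.48]
  shift mm [536.3 122.7   3.9] turn deg [  0.66  -0.86 160.52]
```

View pics/w12.png

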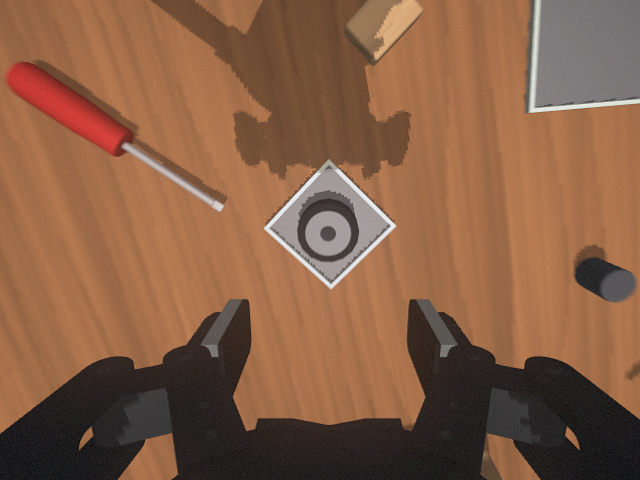

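The wheel is in the square tray (328,233), 2 mm off centre, with its top at 27 mm. Back for the tin.

Emit:
{"name": "servo_tool", "arguments": {"steps": [[45, 10, 0, 0, 0, 0], [90, 20, 0, 0, 0, 0], [138, 31, 0, 0, 0, 0], [186, 42, 0, 0, 0, 0], [234, 53, 0, 0, 0, 0], [282, 64, 0, 0, 0, 0], [330, 75, 0, 0, 0, 0], [378, 86, 0, 0, 0, 0]], "hand": 0}}

```text
clock: 17.3
position: [0.5795, 0.059, 0.168]
ee_rot: [0.0, 0.778, 0.629, 0.001]
contact_force: [1.7, -0.8, 1.0]
width: 0.0854
```

Emit:
{"name": "servo_tool", "arguments": {"steps": [[48, 11, 10, 0, 0, 0], [96, 22, 20, 0, 0, 0], [140, 33, 20, 0, 0, 0], [158, 37, 20, 0, 0, 0], [158, 37, 20, 0, 0, 0], [158, 37, 20, 0, 0, 0]]}}

```text
clock: 17.9
position: [0.6478, 0.2035, 0.1474]
ee_rot: [0.0, 0.777, 0.629, -0.0]
contact_force: [-0.1, 0.1, 0.5]
width: 0.0851
```

Run:
```python
from h import *
im,d,P,T,K=look("wrist"); cv2.imwrite("pics/w13.png",im[:,:,::-1])
measure(P,(.651,.201),.045,.060,.068)
measure(P,(.646,.201),.075,.031,.039)
go(.6511,.2014,.040,-12)
```

```text
6893 mean [651.5095  202.35065] z 0.06395572996751916 circ ((651.2186279296875, 201.1714324951172), 29.975994110107422) rect ((651.3141479492188, 201.31396484375), (59.17692565917969, 58.97549819946289), 83.9075698852539)
6614 mean [644.27747 205.359  ] z 0.035924867735745686 circ ((646.2772827148438, 201.20179748535156), 61.90599822998047) rect ((646.0717163085938, 200.90611267089844), (112.17664337158203, 58.46607208251953), 7.399489879608154)
t 17.95 pos [0.6477 0.2028 0.1476] jaw -12.1 q1 11.5 q6 23.6 w 0.0854 F [ 0.3 -1.2 -0.7]
  shift mm [ -0.6   3.7 107.6] turn deg [-0.02  0.03 -0.1 ]
  shift mm [ -0.6   3.7 107.6] turn deg [5.000e-02 3.000e-02 1.799e+02]
```

View pics/w13.png

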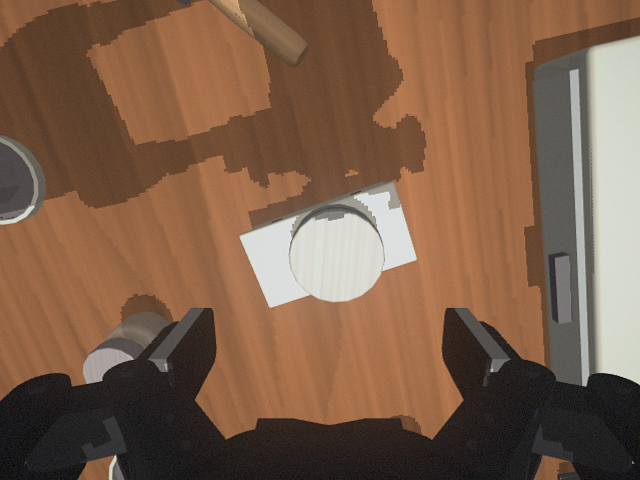

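Emit:
{"name": "servo_tool", "arguments": {"steps": [[-0.6, 3.5, 40, 0, 0, 0], [-0.6, 3.5, 75, 0, 0, 0], [-0.6, 3.5, 98, 0, 0, 0], [-0.6, 3.5, 107, 0, 0, 0], [-0.6, 3.5, 107, 0, 0, 0], [-0.6, 3.5, 107, 0, 0, 0]]}}

```text
clock: 18.55
position: [0.6526, 0.2019, 0.0421]
ee_rot: [0.001, 0.778, 0.628, 0.001]
contact_force: [-1.0, 0.7, -0.7]
width: 0.0857
```

Run:
```python
from h import *
go(.6512,.2013,.040,-12)
```

```text
t 18.55 pos [0.6526 0.2019 0.0421] jaw -12.1 q1 11.3 q6 23.5 w 0.0857 F [-1.   0.7 -0.7]
  shift mm [-0.9 -1.3  2.1] turn deg [ 0.14 -0.08 -0.15]
  shift mm [-0.9 -1.3  2.1] turn deg [-1.3000e-01 -2.3000e-01  1.7985e+02]
```

Emit:
{"name": "servo_tool", "arguments": {"steps": [[-0.5, -1.3, 1.5, 0, 0, 0], [-0.5, -1.3, 1.5, 0, 0, 0], [-0.5, -1.3, 1.5, 0, 0, 0], [-0.5, -1.3, 1.5, 0, 0, 0], [-0.5, -1.3, 1.5, 0, 0, 0], [-0.5, -1.3, 1.5, 0, 0, 0]], "hand": 255, "grip_force": 45}}

```text
clock: 19.15
position: [0.6513, 0.2024, 0.041]
ee_rot: [0.001, 0.778, 0.629, 0.002]
contact_force: [0.0, 0.1, 6.9]
width: 0.0586
```

Emit:
{"name": "servo_tool", "arguments": {"steps": [[0, 0, -10, 0, 0, 0], [0, 0, -40, 0, 0, 0], [0, 0, -80, 0, 0, 0], [0, 0, -110, 0, 0, 0], [0, 0, -110, 0, 0, 0], [0, 0, -110, 0, 0, 0]]}}

```text
clock: 19.75
position: [0.6501, 0.2023, 0.1497]
ee_rot: [0.0, 0.778, 0.629, 0.001]
contact_force: [-0.3, -0.5, -2.1]
width: 0.0585
```

Run:
```python
from h import *
go(.446,.0115,.13,-12)
im,d,P,T,K=look("wrist"); cv2.imwrite("pics/w14.png",im[:,:,::-1])
measure(P,(.646,.201),.075,.031,.039)
```

```text
t 19.75 pos [0.6501 0.2023 0.1497] jaw -12.1 q1 11.4 q6 23.5 w 0.0585 F [-0.3 -0.5 -2.1]
  shift mm [-229.3 -159.6   19.3] turn deg [ 0.06 -0.06 -0.09]
  shift mm [-229.3 -159.6   19.3] turn deg [-9.0000e-02 -1.0000e-01  1.7991e+02]
8684 mean [652.73376 210.95398] z 0.0359143611696387 circ ((646.302734375, 201.81900024414062), 61.423099517822266) rect ((646.0419921875, 201.22708129882812), (112.2297134399414, 57.958316802978516), 7.143130302429199)
```

View pics/w14.png

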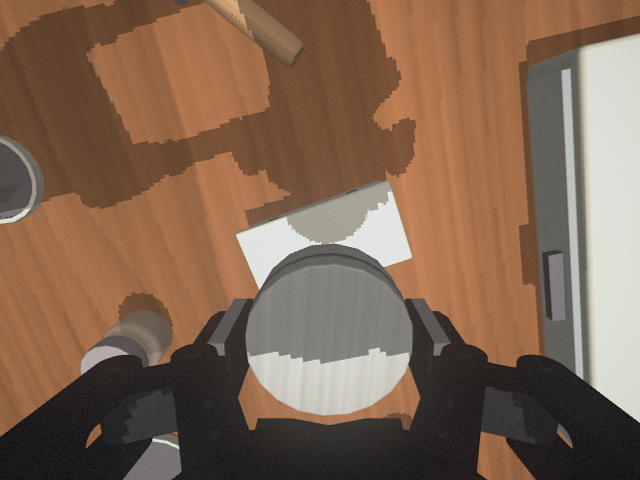

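Emit:
{"name": "servo_tool", "arguments": {"steps": [[-35, -24, 0, 0, 0, 0], [-75, -52, 0, 0, 0, 0], [-115, -80, 0, 0, 0, 0], [-155, -108, 0, 0, 0, 0], [-195, -136, 5, 0, 0, 0], [-229, -159, 15, 0, 0, 0], [-229, -159, 20, 0, 0, 0], [-229, -159, 20, 0, 0, 0]]}}

```text
clock: 20.6
position: [0.4449, 0.0114, 0.1272]
ee_rot: [-0.002, 0.778, 0.628, -0.001]
contact_force: [0.7, 0.0, -1.0]
width: 0.0584
```

Run:
```python
from h import *
im,d,P,T,K=look("wrist"); cv2.imwrite("pics/w15.png",im[:,:,::-1])
measure(P,(.446,.0115),.07,.0065,.012)
o=spotter.outline_of("large_dish","wrist")[0];m=o["region"]; c,_=cv2.findContours(m.astype('u1'),0,1);c=max(c,key=cv2.contourArea)[:,0]
w=onplane(c,0.008,T,K)[:,:2]*1000
print(o["conf"],o["rect"],cv2.minEnclosingCircle(w.astype('f4')))
# least squares circle w/ fixed outer radius on hull points of rim
from scipy.optimize import least_squares
Q=P.reshape(-1,3);k=(Q[:,2]>.007)&(Q[:,2]<.0095)&(np.hypot(Q[:,0]-.446,Q[:,1]-.0115)<.07)
w=Q[k,:2]; f=least_squares(lambda p:np.hypot(*(w-p).T)-.0425,[.446,.0115],loss="soft_l1",f_scale=.001); print("fit",f.x,np.abs(f.fun).mean())
go(.446,.0115,.025,-12)
```

```text
1069 mean [447.6698   29.47242] z 0.007982855312780979 circ ((443.0895080566406, 9.22519302368164), 44.50660705566406) rect ((446.0721435546875, 22.40736198425293), (61.329559326171875, 88.9767837524414), 77.24852752685547)
0.55 [266.0, 181.5, 125.1, 84.7] ((443.4633483886719, 9.535316467285156), 44.674591064453125)
fit [0.44315688 0.009451  ] 0.0007890824386223192
t 20.70 pos [0.4475 0.0119 0.1284] jaw -12.1 q1 -7.4 q6 4.6 w 0.0583 F [ 0.9  0.5 -2. ]
  shift mm [ -0.9  -1.4 103.4] turn deg [ 0.   -0.06 -0.09]
  shift mm [ -0.9  -1.4 103.4] turn deg [-9.0000e-02 -1.0000e-02  1.7991e+02]
```

View pics/w15.png

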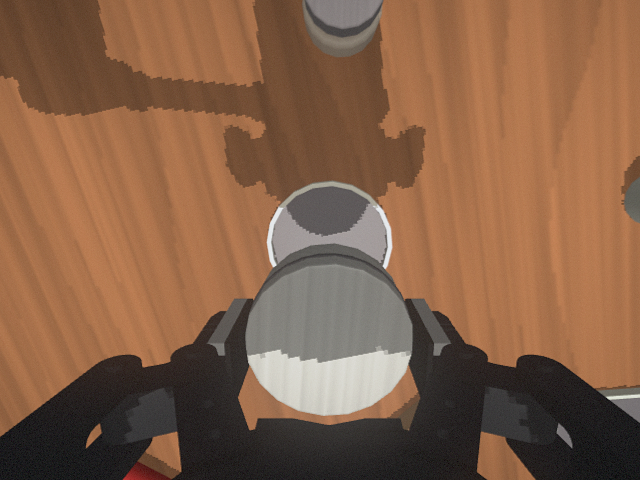

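Emit:
{"name": "servo_tool", "arguments": {"steps": [[-3, -3.2, 40, 0, 0, 0], [-3, -3.2, 80, 0, 0, 0], [-3, -3.2, 101, 0, 0, 0], [-3, -3.2, 101, 0, 0, 0], [-3, -3.2, 101, 0, 0, 0]]}}

```text
clock: 21.2
position: [0.4444, 0.0099, 0.028]
ee_rot: [0.0, 0.777, 0.629, 0.001]
contact_force: [0.3, 0.1, -1.3]
width: 0.0588
```

Run:
```python
from h import *
im,d,P,T,K=look("wrist"); cv2.imwrite("pics/w16.png",im[:,:,::-1])
from scipy.optimize import least_squares
Q=P.reshape(-1,3);k=(Q[:,2]>.007)&(Q[:,2]<.0095)&(np.hypot(Q[:,0]-.446,Q[:,1]-.0115)<.07)
w=Q[k,:2]; f=least_squares(lambda p:np.hypot(*(w-p).T)-.0425,[.446,.0115],loss="soft_l1",f_scale=.001); print("fit",f.x,np.abs(f.fun).mean(),k.sum())
go(.4435,.0096,.0085,-12)
```

```text
fit [0.44324235 0.00947226] 0.0007849230443804447 2006
t 21.25 pos [0.445  0.0097 0.0287] jaw -12.0 q1 -7.8 q6 4.2 w 0.0584 F [ 0.6  0.9 -0.9]
  shift mm [-0.4 -1.5 20.2] turn deg [ 0.15 -0.05 -0.03]
  shift mm [-0.4 -1.5 20.2] turn deg [-8.0000e-02 -2.4000e-01  1.7996e+02]
```

View pics/w16.png

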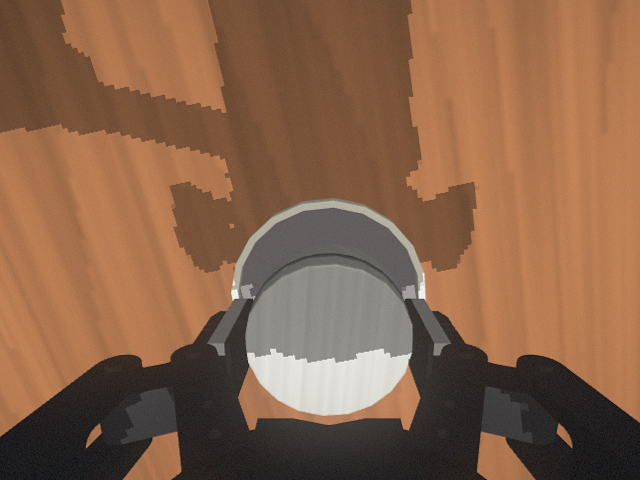

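Dish fit agrees, at (443, 9.5) mm. Lowering the tin.

Emit:
{"name": "servo_tool", "arguments": {"steps": [[-0.4, -1.3, 7, 0.1, 0, 0], [-0.4, -1.3, 13, 0.1, 0, 0], [-0.4, -1.3, 17, 0.1, 0, 0], [-0.4, -1.3, 18.5, 0.1, 0, 0], [-0.4, -1.3, 19, 0.1, 0, 0], [-0.4, -1.3, 19, 0.1, 0, 0]]}}

```text
clock: 21.85
position: [0.4418, 0.0092, 0.009]
ee_rot: [-0.001, 0.778, 0.629, -0.0]
contact_force: [0.8, 0.1, -2.4]
width: 0.0587
```

Emit:
{"name": "servo_tool", "arguments": {"steps": [[0, 0, 1, 0, 0, 0], [0, 0, 1, 0, 0, 0], [0, 0, 1, 0, 0, 0]]}}

```text
clock: 22.15
position: [0.442, 0.0092, 0.0081]
ee_rot: [-0.0, 0.778, 0.629, 0.0]
contact_force: [-0.1, -0.4, 0.5]
width: 0.0584
```

Emit:
{"name": "servo_tool", "arguments": {"steps": [[0, 0, 0.7, 0, 0, 0], [0, 0, 0.7, 0, 0, 0], [0, 0, 0.7, 0, 0, 0]]}}

```text
clock: 22.45
position: [0.442, 0.0092, 0.008]
ee_rot: [-0.0, 0.778, 0.629, 0.0]
contact_force: [-1.7, -0.5, 7.6]
width: 0.0585
```

Emit:
{"name": "servo_tool", "arguments": {"steps": [[0, 0, 0, 0, 0, 0], [0, 0, 0, 0, 0, 0], [0, 0, 0, 0, 0, 0], [0, 0, -10, 0, 0, 0], [0, 0, -40, 0, 0, 0], [0, 0, -80, 0, 0, 0], [0, 0, -125, 0, 0, 0], [0, 0, -150, 0, 0, 0]], "hand": 30}}

```text
clock: 23.25
position: [0.4434, 0.009, 0.1612]
ee_rot: [0.001, 0.778, 0.629, 0.002]
contact_force: [0.4, 1.3, -0.3]
width: 0.0753
```

Run:
```python
from h import *
im,d,P,T,K=look("wrist"); cv2.imwrite("pics/w17.png",im[:,:,::-1])
measure(P,(.4435,.0096),.039,.024,.036)
measure(P,(.4435,.0096),.07,.0065,.012)
go(.646,.2012,.16,-82.8)
```

```text
4957 mean [441.21954    9.578159] z 0.030953451820151356 circ ((441.0594482421875, 8.432689666748047), 29.977874755859375) rect ((440.9364929199219, 8.49858283996582), (59.12975311279297, 59.097103118896484), 84.4091796875)
1386 mean [443.02115   10.723169] z 0.007985237919819282 circ ((443.1254577636719, 9.041829109191895), 44.57476806640625) rect ((443.0892639160156, 9.246109008789062), (87.93083953857422, 87.73907470703125), 29.472272872924805)
t 23.30 pos [0.4455 0.0087 0.164 ] jaw -12.1 q1 -7.9 q6 4.2 w 0.0752 F [1.4 0.  3.4]
  shift mm [230.2 155.7   6. ] turn deg [ 0.46 -0.44 70.72]
  shift mm [230.2 155.7   6. ] turn deg [   0.48    0.5  -109.28]
```

View pics/w17.png

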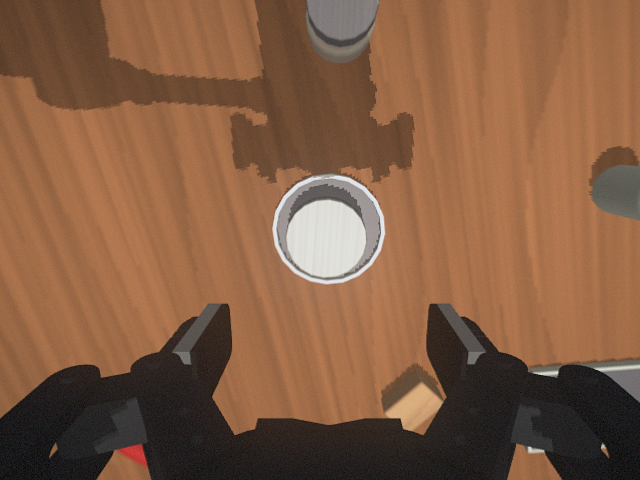

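The tin is in the large dish (326,238), 2 mm off centre, with its top at 31 mm. Last piece is the box, so I'm rotating the jaws across its width.

Emit:
{"name": "servo_tool", "arguments": {"steps": [[35, 24, 0, 0, 0, 8], [70, 47, 0, 0, 0, 16], [105, 71, 0, 0, 0, 24], [140, 95, 0, 0, 0, 32], [175, 118, 0, 0, 0, 40], [205, 139, 0, 0, 0, 48], [228, 154, 0, 0, 0, 56], [228, 154, 0, 0, 0, 64]], "hand": 0}}

```text
clock: 24.1
position: [0.6427, 0.2026, 0.1566]
ee_rot: [-0.001, 0.993, 0.119, 0.0]
contact_force: [-1.1, -0.1, 0.5]
width: 0.0856
```

Emit:
{"name": "servo_tool", "arguments": {"steps": [[0, 0, 0, 0, 0, 7], [0, 0, 0, 0, 0, 7], [0, 0, 0, 0, 0, 7]]}}

```text
clock: 24.4
position: [0.6401, 0.1997, 0.1572]
ee_rot: [-0.0, 0.998, 0.062, -0.001]
contact_force: [-0.1, -0.6, 0.5]
width: 0.0855
```

Run:
```python
from h import *
im,d,P,T,K=look("wrist"); cv2.imwrite("pics/w18.png",im[:,:,::-1])
measure(P,(.646,.201),.075,.031,.039)
go(.6462,.2012,.009,-82.8)
```

```text
12442 mean [649.59705 201.5957 ] z 0.03597484136022677 circ ((646.3927001953125, 200.9804229736328), 61.875572204589844) rect ((646.0587158203125, 201.14137268066406), (111.6582260131836, 58.27812957763672), 7.143666744232178)
t 24.45 pos [0.6401 0.1996 0.1573] jaw -83.0 q1 11.3 q6 94.3 w 0.0855 F [-0.   0.6 -0.1]
  shift mm [  6.4  -0.6 148.3] turn deg [-0.06  0.07 -0.18]
  shift mm [  6.4  -0.6 148.3] turn deg [1.0000e-01 9.0000e-02 1.7982e+02]
```

View pics/w18.png

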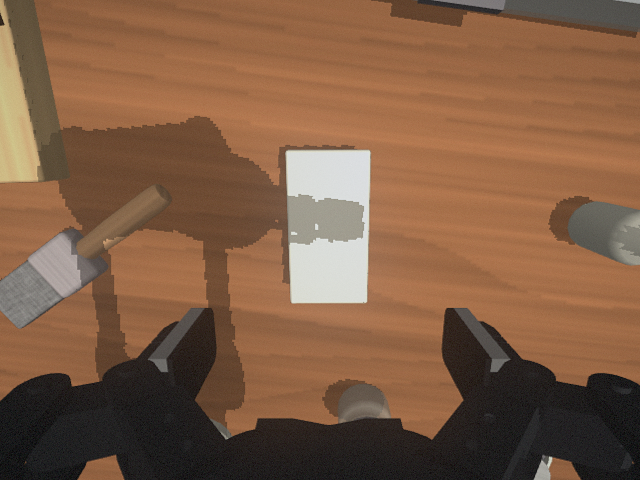

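Emit:
{"name": "servo_tool", "arguments": {"steps": [[6, -0.6, 45, 0, 0, 0], [6, -0.6, 90, 0, 0, 0], [6, -0.6, 125, 0, 0, 0], [6, -0.6, 140, 0, 0, 0], [6, -0.6, 147, 0, 0, 0], [6, -0.6, 147, 0, 0, 0], [6, -0.6, 147, 0, 0, 0]]}}

```text
clock: 25.15
position: [0.6476, 0.2015, 0.0121]
ee_rot: [-0.001, 0.998, 0.06, 0.001]
contact_force: [0.6, -0.7, 0.7]
width: 0.0857
```

Run:
```python
from h import *
go(.6462,.2012,.009,-82.8)
im,d,P,T,K=look("wrist"); cv2.imwrite("pics/w19.png",im[:,:,::-1])
```

```text
t 25.15 pos [0.6476 0.2015 0.0121] jaw -83.1 q1 11.4 q6 94.4 w 0.0857 F [ 0.6 -0.7  0.7]
  shift mm [-1.4  0.1  3.1] turn deg [-0.07 -0.15 -0.28]
  shift mm [-1.4  0.1  3.1] turn deg [-2.3000e-01  1.1000e-01  1.7972e+02]
```

View pics/w19.png

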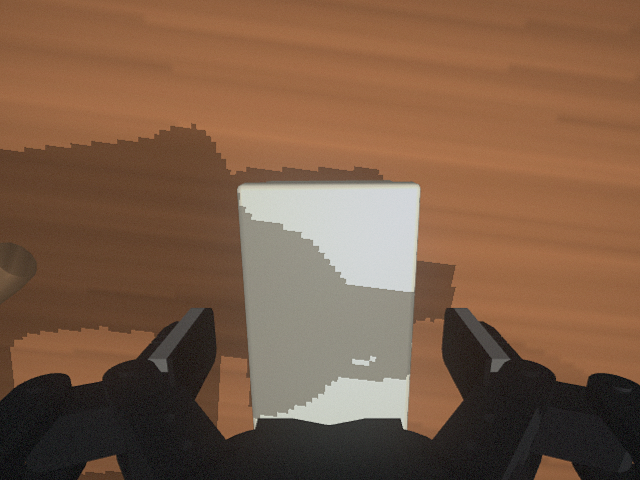

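Emit:
{"name": "servo_tool", "arguments": {"steps": [[-1, 0, 2.5, 0, 0, 0], [-1, 0, 2.5, 0, 0, 0], [-1, 0, 2.5, 0, 0, 0], [-1, 0, 2.5, 0, 0, 0], [-1, 0, 2.5, 0, 0, 0], [-1, 0, 2.5, 0, 0, 0], [-1, 0, 2.5, 0, 0, 0]], "hand": 255, "grip_force": 70}}

```text
clock: 25.9
position: [0.6456, 0.2012, 0.009]
ee_rot: [-0.001, 0.998, 0.06, 0.0]
contact_force: [-0.5, -0.7, 6.4]
width: 0.0571
```

Emit:
{"name": "servo_tool", "arguments": {"steps": [[0, 0, -5, 0, 0, 0], [0, 0, -15, 0, 0, 0], [0, 0, -40, 0, 0, 0], [0, 0, -70, 0, 0, 0], [0, 0, -105, 0, 0, 0], [0, 0, -130, 0, 0, 0], [0, 0, -130, 0, 0, 0], [0, 0, -130, 0, 0, 0]]}}

```text
clock: 26.7
position: [0.6449, 0.201, 0.1378]
ee_rot: [-0.001, 0.998, 0.06, -0.0]
contact_force: [-0.6, -0.1, -1.7]
width: 0.0566
```

Run:
```python
from h import *
go(.66,-.2025,.15,-97)
im,d,P,T,K=look("wrist"); cv2.imwrite("pics/w20.png",im[:,:,::-1])
Q=P.reshape(-1,3); st=telemetry.get_state()["position"]
k=(Q[:,2]>st[2]+.015)&(Q[:,2]<st[2]+.035)&(np.hypot(Q[:,0]-st[0],Q[:,1]-st[1])<.07)&(Q[:,0]>st[0]+.02)
A=np.c_[Q[k,:2],np.ones(k.sum())];c=np.linalg.lstsq(A,Q[k,2],rcond=None)[0];print("lid tilt deg",np.degrees(c[:2]),"lid top - tcp",np.median(Q[k,2])-st[2])
```

```text
t 26.70 pos [0.6449 0.201  0.1378] jaw -83.1 q1 11.4 q6 94.4 w 0.0566 F [-0.6 -0.1 -1.7]
  shift mm [-33.6 402.3 -12.6] turn deg [-0.05  0.05 13.91]
  shift mm [-33.6 402.3 -12.6] turn deg [-8.0000e-02 -8.0000e-02 -1.6609e+02]
lid tilt deg [-0.67497195  0.00967478] lid top - tcp 0.028216984103110243
```

View pics/w20.png

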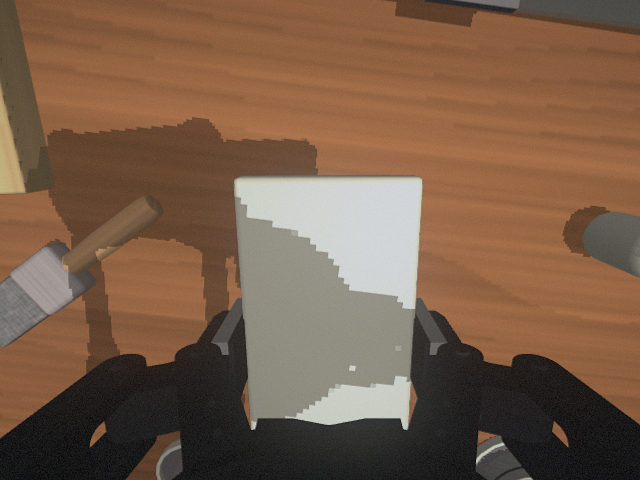

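The box is held level, with its underside at about 130 mm, which clears the 85 mm bottle. Carrying it to the long tray.

Emit:
{"name": "servo_tool", "arguments": {"steps": [[-2, 25, -12, 0, 0, 0], [-5, 60, -15, 0, 0, 2], [-8, 100, -15, 0, 0, 4], [-12, 145, -15, 0, 0, 6], [-16, 190, -15, 0, 0, 8], [-20, 235, -15, 0, 0, 10], [-23, 280, -15, 0, 0, 12], [-27, 320, -15, 0, 0, 13.9]]}}

```text
clock: 27.55
position: [0.6555, -0.1219, 0.1498]
ee_rot: [-0.001, 0.998, -0.062, -0.003]
contact_force: [0.4, -0.1, -1.8]
width: 0.0568
```

Run:
```python
from h import *
go(.66,-.2025,.15,-97)
```

```text
t 27.55 pos [ 0.6555 -0.1219  0.1498] jaw -97.1 q1 -16.5 q6 80.6 w 0.0568 F [ 0.4 -0.1 -1.8]
  shift mm [14.4 79.4 -0.4] turn deg [-0.06  0.31 -0.11]
  shift mm [14.4 79.4 -0.4] turn deg [4.9000e-01 1.0000e-01 1.7989e+02]
```

Emit:
{"name": "servo_tool", "arguments": {"steps": [[5, 35, 5, 0, 0, 0], [10, 60, 10, 0, 0, 0], [14, 78, 15, 0, 0, 0], [14, 78, 15, 0, 0, 0], [14, 78, 15, 0, 0, 0], [14, 78, 15, 0, 0, 0]]}}

```text
clock: 28.15
position: [0.6611, -0.1974, 0.1369]
ee_rot: [-0.001, 0.998, -0.06, -0.001]
contact_force: [0.3, -0.5, -1.8]
width: 0.0568
```

Run:
```python
from h import *
for n in ["wrist"]:
    im,d,P,T,K=look(n); cv2.imwrite("pics/w21.png",im[:,:,::-1])
    w=measure(P,(.66,-.2025),.09,.0065,.0115)
    for o in spotter.outline_of("long_tray",n)[:1]:
        c,_=cv2.findContours(o["region"].astype('u1'),0,1);c=max(c,key=cv2.contourArea)[:,0]
        print(n,o["conf"],o["rect"],cv2.minAreaRect((onplane(c,0.008,T,K)[:,:2]*1000).astype('f4')))
go(.66,-.2025,.03,-97)
```

```text
803 mean [ 721.2684  -214.09547] z 0.00800552417645728 circ ((715.7158813476562, -213.0711212158203), 43.806026458740234) rect ((715.4229125976562, -213.11326599121094), (86.20097351074219, 21.02073097229004), 83.06330871582031)
wrist 0.69 [281.6, 142.7, 125.9, 34.8] ((715.1556396484375, -212.98184204101562), (86.3553466796875, 22.248546600341797), 82.47315216064453)
t 28.25 pos [ 0.6614 -0.1975  0.1375] jaw -96.9 q1 -22.4 q6 74.5 w 0.0567 F [-0.4  0.3 -2.2]
  shift mm [ -0.6   5.3 107.5] turn deg [-0.07  0.07  0.1 ]
  shift mm [ -0.6   5.3 107.5] turn deg [-1.000e-01 -1.000e-01 -1.799e+02]
```

View pics/w21.png

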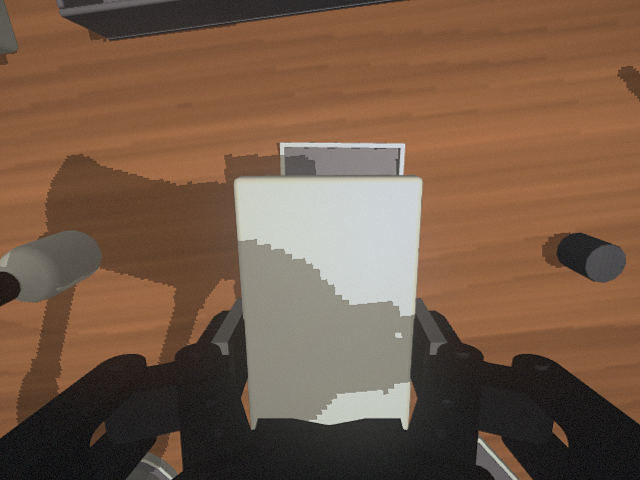

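Run:
```python
from h import *
go(.6562,-.2057,.03,-97)
```

```text
t 28.25 pos [ 0.6614 -0.1975  0.1375] jaw -96.9 q1 -22.4 q6 74.5 w 0.0567 F [-0.4  0.3 -2.2]
  shift mm [ -4.    8.9 107.5] turn deg [-0.07  0.07  0.1 ]
  shift mm [ -4.    8.9 107.5] turn deg [-1.000e-01 -1.000e-01 -1.799e+02]
```

Emit:
{"name": "servo_tool", "arguments": {"steps": [[-4, 9, 30, 0, 0, 0], [-4, 9, 65, 0, 0, 0], [-4, 9, 95, 0, 0, 0], [-4, 9, 106, 0, 0, 0], [-4, 9, 106, 0, 0, 0], [-4, 9, 106, 0, 0, 0]]}}

```text
clock: 28.85
position: [0.6573, -0.2073, 0.0327]
ee_rot: [-0.0, 0.998, -0.061, 0.001]
contact_force: [0.8, -0.1, -1.4]
width: 0.0567
```

Run:
```python
from h import *
go(.6562,-.2057,.0115,-97)
im,d,P,T,K=look("wrist"); cv2.imwrite("pics/w22.png",im[:,:,::-1])
measure(P,(.66,-.2025),.09,.0065,.0115)
im,d,P,T,K=look("scene"); cv2.imwrite("pics/c22.png",cv2.resize(im[190:340,150:350,::-1],None,fx=3,fy=3))
```

```text
t 28.85 pos [ 0.6573 -0.2073  0.0327] jaw -97.0 q1 -23.3 q6 73.6 w 0.0567 F [ 0.8 -0.1 -1.4]
  shift mm [-1.3 -1.5 21.2] turn deg [-0.01 -0.07  0.05]
  shift mm [-1.3 -1.5 21.2] turn deg [ 1.0000e-01 -1.0000e-02 -1.7995e+02]
3031 mean [ 706.43506 -199.92284] z 0.007914792060545933 circ ((657.4671020507812, -206.0356903076172), 81.22171783447266) rect ((656.8101806640625, -205.6094207763672), (86.52775573730469, 139.8995819091797), 82.62613677978516)
```

View pics/w22.png

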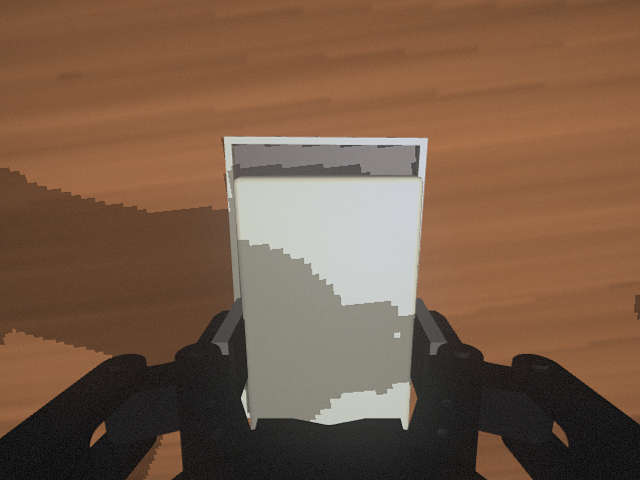

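View pics/c22.png

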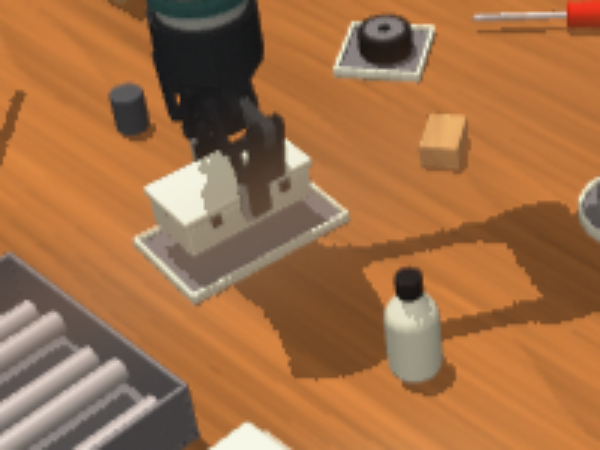

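The tray rim fit is now the full 86.5 × 139.9 mm, centred at (657, −205.6) mm and yawed −7.4°. Lowering the box.

Emit:
{"name": "servo_tool", "arguments": {"steps": [[-1, -1.5, 7, 0, 0, 0], [-1, -1.5, 13, 0, 0, 0], [-1, -1.5, 17, 0, 0, 0], [-1, -1.5, 19, 0, 0, 0], [-1, -1.5, 20, 0, 0, 0], [-1, -1.5, 20, 0, 0, 0]]}}

```text
clock: 29.55
position: [0.6547, -0.2056, 0.012]
ee_rot: [-0.001, 0.998, -0.061, -0.001]
contact_force: [-2.0, 1.1, 4.6]
width: 0.0568
```

Emit:
{"name": "servo_tool", "arguments": {"steps": [[0, 0, 0.7, 0, 0, 0], [0, 0, 0.7, 0, 0, 0], [0, 0, 0.7, 0, 0, 0]]}}

```text
clock: 29.85
position: [0.6547, -0.2056, 0.0119]
ee_rot: [-0.0, 0.998, -0.061, -0.001]
contact_force: [-4.3, 1.8, 7.4]
width: 0.0566
```

Emit:
{"name": "servo_tool", "arguments": {"steps": [[0, 0, 0, 0, 0, 0], [0, 0, 0, 0, 0, 0], [0, 0, 0, 0, 0, 0], [0, 0, 0, 0, 0, 0], [0, 0, -10, 0, 0, 0], [0, 0, -40, 0, 0, 0], [0, 0, -85, 0, 0, 0], [0, 0, -130, 0, 0, 0]], "hand": 15}}

```text
clock: 30.65
position: [0.6551, -0.2057, 0.142]
ee_rot: [-0.001, 0.998, -0.061, -0.001]
contact_force: [0.3, 0.2, 0.4]
width: 0.0806
```

Emit:
{"name": "servo_tool", "arguments": {"steps": [[0, 0, -30, 0, 0, 0], [0, 0, -50, 0, 0, 0], [0, 0, -50, 0, 0, 0], [0, 0, -50, 0, 0, 0]]}}

```text
clock: 31.05
position: [0.6552, -0.2058, 0.1907]
ee_rot: [-0.0, 0.998, -0.061, -0.0]
contact_force: [0.8, -0.9, -0.2]
width: 0.0805
```

Run:
```python
from h import *
go(.6562,-.2057,.2,-97)
im,d,P,T,K=look("wrist"); cv2.imwrite("pics/w23.png",im[:,:,::-1])
print("box");measure(P,(.657,-.2055),.075,.034,.045);measure(P,(.657,-.2055),.09,.0065,.0115)
for n in ["side","scene"]:
    im,d,P,T,K=look(n); cv2.imwrite(f"pics/{n}23.png",im[:,:,::-1]); D=np.load(n+".npz")
    print(n)
    for c,r,a,b in [((.4155,.2957),.03,.024,.031),((.4168,-.2938),.035,.024,.031),((.4432,.0094),.038,.028,.035),((.657,-.2055),.075,.035,.043)]: measure(P,c,r,a,b)
    for q,rr in [("glass_jar",(.485,.158)),("oil_bottle",(.675,.004))]:
        for PP in (D["P"],P):
            S=PP.reshape(-1,3);k=(S[:,2]>.02)&(np.hypot(S[:,0]-rr[0],S[:,1]-rr[1])<.045);print(q,S[k].mean(0),k.sum())
```

```text
t 31.05 pos [ 0.6552 -0.2058  0.1907] jaw -97.0 q1 -23.2 q6 73.7 w 0.0805 F [ 0.8 -0.9 -0.2]
  shift mm [ 0.9 -0.2 -9.3] turn deg [-0.04  0.05  0.01]
  shift mm [ 0.9 -0.2 -9.3] turn deg [-8.0000e-02 -6.0000e-02 -1.7999e+02]
box
10051 mean [ 659.02136 -206.28694] z 0.03895404241452716 circ ((655.70166015625, -205.65785217285156), 62.353641510009766) rect ((655.7830200195312, -205.84754943847656), (58.10709762573242, 111.75212097167969), 83.3212661743164)
1645 mean [ 668.3437  -206.76518] z 0.007995354652431064 circ ((656.1929931640625, -205.3453369140625), 82.03775787353516) rect ((656.3216552734375, -205.40138244628906), (86.26419830322266, 140.5603485107422), 82.64693450927734)
side
452 mean [416.4213 298.0094] z 0.027452088782889073 circ ((416.8887939453125, 297.79095458984375), 18.625200271606445) rect ((416.53662109375, 297.9859313964844), (31.77004051208496, 36.818824768066406), 3.1854491233825684)
262 mean [ 418.166   -289.96188] z 0.027068833695575556 circ ((417.6906433105469, -290.7112121582031), 25.561054229736328) rect ((418.26068115234375, -290.6314697265625), (45.1936340
[... 1106 characters left out ...]
640625, 47.13994598388672), 29.075101852416992)
351 mean [443.66336  10.1813 ] z 0.03145504058392867 circ ((440.79681396484375, 10.360658645629883), 31.940502166748047) rect ((442.3925476074219, 10.38333511352539), (60.124107360839844, 59.44436264038086), 56.856300354003906)
875 mean [ 659.5777 -202.8173] z 0.03940229615598889 circ ((657.9110717773438, -203.79107666015625), 61.99293518066406) rect ((657.7449951171875, -203.8674774169922), (61.90015411376953, 113.16815948486328), 83.77935791015625)
glass_jar [0.48973941 0.15432367 0.0463619 ] 497
glass_jar [0.48992226 0.15446234 0.04619844] 503
oil_bottle [0.67729177 0.00183393 0.05351754] 467
oil_bottle [0.6773461  0.00186897 0.05356506] 466
```

View pics/w23.png

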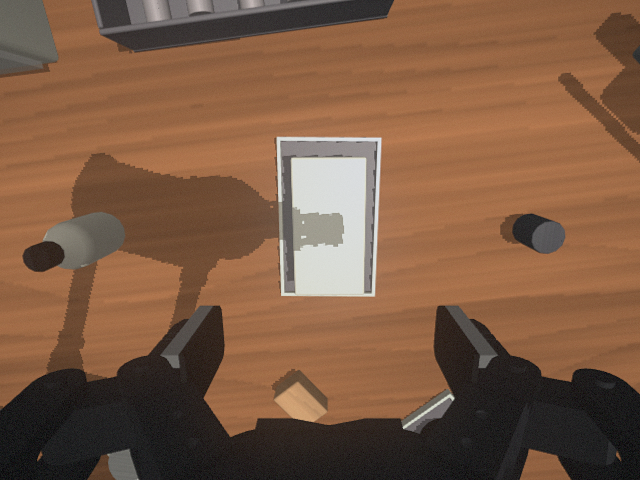

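View pics/side23.png

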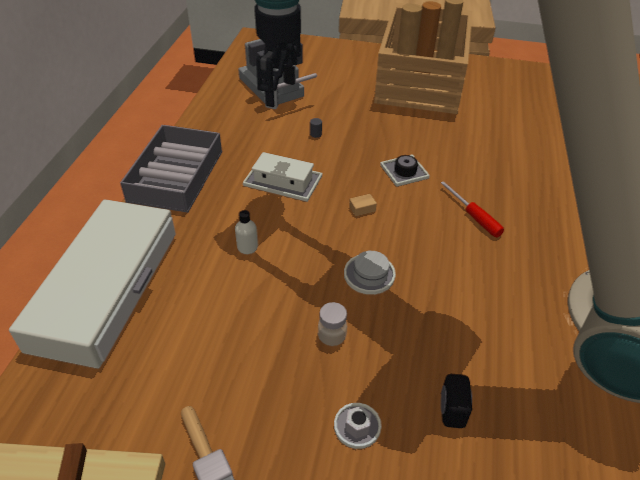

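All four pieces stand in their trays, and the jar and bottle haven't moved. The gripper is clear of everything, so I'm handing in.

```bash
python3 -c "
from rig import sign_off
print(sign_off())"
```

```text
the job is handed in; nothing more can be done
None
```

I moved all four pieces off the pile in order and handed the job in at about 31 s. Each was lowered to first contact (about 4–8 N), released, and the gripper lifted clear.

| Piece | Tray | Off centre (wrist camera) | Top height (expected) |
|---|---|---|---|
| Nut | small dish | about 1.5 mm | 27.3 mm (27) |
| Wheel | square tray | about 2 mm | 27.1 mm (27) |
| Tin | large dish | about 2 mm | 31.0 mm (31) |
| Box | long tray | under 1 mm | 39.0 mm (39) |

- **Box angle:** the box is about 0.7° off the tray's length.
- **Bystanders:** before-and-after depth readings of the glass jar and the white bottle agree to about 0.2 mm, so neither moved.
- **Camera disagreement:** the two fixed cameras and the wrist camera disagreed by about 2–4 mm on absolute positions. I relied on the wrist camera, which saw each piece and its tray in the same picture.
- **Network error:** early on, the network mistook the jar for the nut in the side view. I ignored that reading.

No check failed, but sign-off reports no verdict, so the result is not confirmed.

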